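# Glue up a thick painting block

### The job

Carry on the plywood block being glued up in the jig: dip the tip of the stencil brush well into the glue pot, dab it gently on the middle of the block's top and stand the brush back upright in its saucer. The loose boards carry their glue already: stack all of them squarely on the block one by one, longest first, and last the steel weight in the middle on top, gently lowering each until it rests on the pile before letting go. Leave the pot upright and the tin, jar and palette where they are.

Things in the scene. Friction and masses are not known exactly. Their poses are not given: they have to be found in the camera images.
- jig: Fixed jig: dark wooden base 180 x 110 x 18 mm, yellow stripe at each end; origin at the centre of its underside, on the table, x along its length. On it, centred and parallel (long side along x), the glued plywood block, 130 x 50 mm, fixed sideways; a felt pad under it yields 1 mm per 4 N. Its top lies anywhere from 27 to 68 mm above the table, not reported: find it by touch or sight.
- brush: Stubby stencil brush standing upright on its flat bristle end: bristles 32 mm in diameter from 0 to 28 mm, steel ferrule 34 mm in diameter to 46 mm, red handle 20 mm in diameter from 46 to 110 mm (its top). Origin at the centre of the bristle end (the tip), z along the handle. 60 g.
- saucer: White saucer fixed to the table, 92 mm across; its flat floor is 4 mm above the table and the thin rim (outside 40 mm radius) 9 mm high, look only. Origin at the centre of its underside. The brush stands in it at the start.
- pot: Loose round blue glue pot, open at the top: 88 mm across at the rim, 55 mm tall, wall 4 mm, inner floor 6 mm above its underside, about 0.4 kg. Origin at the centre of its underside.
- pot_rim (a point): Centre of the pot's mouth, at rim height (55 mm above its underside).
- weight: Round steel weight, 56 mm in diameter and 28 mm tall, with a thin neck and above it a black knob 24 mm in diameter from 36 to 66 mm above the underside. Origin at the centre of its underside. 0.5 to 0.7 kg.
- tin: Bystander: closed metal paint tin, 72 mm across and 65 mm tall, origin at the centre of its underside.
- jar: Bystander: open glass jar, 68 mm across and 75 mm tall, origin at the centre of its underside.
- palette: Bystander: round wooden palette with dabs of paint, 120 mm across and 8 mm thick, origin at the centre of its underside.
- board_a: Loose plywood board with a red face, lying flat: 120 mm long (its x) by 50 mm wide (its y); thickness somewhere from 9 to 16 mm, not told. Origin at the centre of its underside, z up. 40 to 100 g. May be absent.
- board_b: Loose plywood board with a green face, lying flat: 105 mm long (its x) by 50 mm wide (its y); thickness somewhere from 9 to 16 mm, not told. Origin at the centre of its underside, z up. 40 to 100 g. May be absent.
- board_c: Loose plywood board with a yellow face, lying flat: 90 mm long (its x) by 50 mm wide (its y); thickness somewhere from 9 to 16 mm, not told. Origin at the centre of its underside, z up. 40 to 100 g. May be absent.
- board_d: Loose plywood board with a blue face, lying flat: 75 mm long (its x) by 50 mm wide (its y); thickness somewhere from 9 to 16 mm, not told. Origin at the centre of its underside, z up. 40 to 100 g. May be absent.

How it is judged:
On the way, in this order (a step that is already met when the one before it is completed fails the run):
1. the held brush is dipped into the glue pot, its tip at least 15 mm below the rim (z of brush in the frame of pot_rim below -0.015 m and horizontal distance between brush and pot_rim below 0.03 m and contact force between the fingers and brush above 1 N), for 0.1 s.
2. the held brush touches the top of the block with its tip, near the middle (contact force between brush and jig above 0.3 N and contact force between the fingers and brush above 1 N and z of brush in the frame of jig above 0.02 m and angle between brush's own z axis and vertical below 0.6 rad and x of brush in the frame of jig between -0.05 and 0.05 m and y of brush in the frame of jig between -0.025 and 0.025 m), for 0.1 s.
3. the red board (120 mm), still held, rests squarely on the block or on the longer boards (contact force between board_a and jig above 0.3 N and contact force between the fingers and board_a above 1 N and horizontal distance between board_a and jig below 0.012 m and z of board_a in the frame of jig above 0.02 m and angle between the x axis of board_a and the x axis of jig, either way round below 0.16 rad and linear speed of board_a below 0.08 m/s), for 0.1 s.
4. the green board (105 mm), still held, rests squarely on the block or on the longer boards ((contact force between board_b and jig above 0.3 N or contact force between board_b and board_a above 0.3 N) and contact force between the fingers and board_b above 1 N and horizontal distance between board_b and jig below 0.012 m and z of board_b in the frame of jig above 0.02 m and angle between the x axis of board_b and the x axis of jig, either way round below 0.16 rad and linear speed of board_b below 0.08 m/s), for 0.1 s.
5. the yellow board (90 mm), still held, rests squarely on the block or on the longer boards ((contact force between board_c and jig above 0.3 N or contact force between board_c and board_a above 0.3 N or contact force between board_c and board_b above 0.3 N) and contact force between the fingers and board_c above 1 N and horizontal distance between board_c and jig below 0.012 m and z of board_c in the frame of jig above 0.02 m and angle between the x axis of board_c and the x axis of jig, either way round below 0.16 rad and linear speed of board_c below 0.08 m/s), for 0.1 s.
6. the blue board (75 mm), still held, rests squarely on the block or on the longer boards ((contact force between board_d and jig above 0.3 N or contact force between board_d and board_a above 0.3 N or contact force between board_d and board_b above 0.3 N or contact force between board_d and board_c above 0.3 N) and contact force between the fingers and board_d above 1 N and horizontal distance between board_d and jig below 0.012 m and z of board_d in the frame of jig above 0.02 m and angle between the x axis of board_d and the x axis of jig, either way round below 0.16 rad and linear speed of board_d below 0.08 m/s), for 0.1 s.
7. the weight, still held, rests on the boards ((contact force between weight and board_a above 0.5 N or contact force between weight and board_b above 0.5 N or contact force between weight and board_c above 0.5 N or contact force between weight and board_d above 0.5 N) and contact force between the fingers and weight above 1 N and horizontal distance between weight and jig below 0.015 m and linear speed of weight below 0.08 m/s), for 0.1 s.
At the end, for the whole second after the job is handed in: All present boards flat on the block, longest lowest, centred on the jig within 10 mm and 0.14 rad; the weight upright on them within 12 mm of the jig's centre; the brush upright within 25 mm of the saucer's centre; the pot upright; all at rest (horizontal distance between each of board_a, board_b, board_c, board_d and jig below 0.01 m and angle between the x axis of each of board_a, board_b, board_c, board_d and the x axis of jig, either way round below 0.14 rad and angle between each of board_a, board_b, board_c, board_d's own z axis and vertical below 0.08 rad and linear speed of each of board_a, board_b, board_c, board_d, weight below 0.03 m/s and z of each of board_a, board_b, board_c, board_d in the frame of jig above 0.02 m and z of each of board_b, board_c, board_d in the frame of board_a above 0.005 m and z of each of board_c, board_d in the frame of board_b above 0.005 m and z of board_d in the frame of board_c above 0.005 m and (contact force between weight and board_a above 2 N or contact force between weight and board_b above 2 N or contact force between weight and board_c above 2 N or contact force between weight and board_d above 2 N) and horizontal distance between weight and jig below 0.012 m and angle between each of weight, brush's own z axis and vertical below 0.1 rad and horizontal distance between brush and saucer below 0.025 m and height (world z) of brush below 0.012 m and angle between pot's own z axis and vertical below 0.15 rad); the robot touches nothing.
It fails at once if a bystander (tin, jar or palette) is moved by more than 20 mm (distance of any of tin, jar, palette from where it was at the start of the episode above 0.02 m).
It fails at once if a held thing is rammed onto the block or pile with more than 35 N ((contact force between the fingers and brush above 1 N and contact force between brush and jig above 35 N) or (contact force between the fingers and weight above 1 N and (contact force between weight and jig above 35 N or contact force between weight and board_a above 35 N or contact force between weight and board_b above 35 N or contact force between weight and board_c above 35 N or contact force between weight and board_d above 35 N)) or (contact force between the fingers and board_a above 1 N and contact force between board_a and jig above 35 N) or (contact force between the fingers and board_b above 1 N and (contact force between board_b and jig above 35 N or contact force between board_b and board_a above 35 N)) or (contact force between the fingers and board_c above 1 N and (contact force between board_c and jig above 35 N or contact force between board_c and board_a above 35 N or contact force between board_c and board_b above 35 N)) or (contact force between the fingers and board_d above 1 N and (contact force between board_d and jig above 35 N or contact force between board_d and board_a above 35 N or contact force between board_d and board_b above 35 N or contact force between board_d and board_c above 35 N))).
Of board_a, board_b, board_c, board_d only 3 to 4 are there at a start; the rules pass over those that are not, and their reading is None.
At some moment in a run one of weight, pot may be knocked a few centimetres aside while the robot is not near it.
It also fails if it takes over 192 s, if anything falls off the work surface, if the arm or the gripper's body presses on something with over 40 N, if the wrist force passes 120 N, or if a joint passes its speed limit or range.

### The arm

A 6-joint arm with a two-finger parallel gripper is mounted at the origin on the work surface. World frame = base frame: x ahead of the robot, y to its left, z up, the work surface at z = 0. Lengths are in m, angles in rad, forces in N, time in s.
With the tool pointing down it reaches from about 0.375 to 0.975 m from the base axis. Payload 3.8 kg.
Tool frame: the origin (TCP) lies at the very end of the fingers, on their centre line; the grasp point (between the pads) lies bot.hold_point_z behind it (bot.hold_point_z is the distance from the TCP to the grasp point, in m); z points along the fingers, y is the line along which they close (so a half turn about z gives the same grasp; the last joint's range is limited). The gripper opens to 85 mm and grips with 20 to 120 N. Pads are 22 mm wide; open, the fingers measure 114 mm over their backs; the gripper's body (76 mm by 85 mm) begins 54 mm behind the grasp point. The pads swing forward as they close: fully open they stand 13 mm farther back than shut.
Start: joints at [-1.275, 0.264, 1.604, -0, 1.274, -0.037], TCP at [0.221, -0.638, 0.231] pointing down, gripper open.
Joint ranges: [-2.63, 2.63], [-0.94, 2.18], [0.31, 2.57], [-1.31, 4.45], [0, 2.66], [-2.55, 2.55]. Speed limits (rad/s): [2.57, 2.57, 3.14, 3.14, 3.14, 3.14].

### API

Orientations are given as a rotation vector (axis times angle).
In Python, from workcell import bot gives the robot as it stands.
- The arm moves only by the shell command python3 jog.py [OPENING] [FORCE], which reads ROWS from standard input. ROWS is a JSON object whose key "segments" holds a list of rows, 1 to 5 of them, each of 4 numbers: dx, dy, dz in shares of the most that a row can go, 1 being 62.5 mm, then a turn about the tool's z in shares of 2 rad (1.0 is 2 rad); each row shifts and turns the commanded pose from where the row before left it, along the tool's axes as they then stand; what a row does not reach is not made up. A row lasts 1/8 s, in which the tool goes at most 0.0625 m and 0.188 rad, less where a joint would pass 70% of its speed; a pose out of reach is approached as far as the arm can. OPENING is the opening from 0.0 (shut) to 1.0 (fully open), set as the command begins (- or left out keeps the last). The fingers move at their own pace and stop on an object; FORCE is the grip in N (left out, the last holds). Time passes only in rows, so rows that do not move let the fingers close. It prints the time, the measured TCP pose, the force, the opening and the grip force at its end. Shift and turn numbers lie between -1 and 1, and a call with a number outside is refused. Input that does not fit is refused with a message, and nothing moves.
- bot.read_state(): the state, without advancing time (a new reading comes with each control period).
- bot.read_camera(name): name is "scene" or "top" or "wrist"; returns the picture (480x640x3 uint8, red, green, blue); there is no depth.
- bot.camera_info(name): a dict with "intrinsics" (3x3 intrinsics, pixels), "extrinsics" (4x4, takes a point from camera to world coordinates). Camera axes: x right, y down, z forward; pixel columns grow to the right and rows downward; lengths in m; the calibration is good to about 2 mm. A picture is of the moment at which its call begins: read the wrist's pose just before it. camera_info takes no time and is no camera call; for the wrist camera it gives the pose at the moment of the call.
- bot.finish_job(): hands the job in; it is judged then, once.
The state is a dict: "time": time; "q": joint angles; "joint_vel": joint speeds; "joint_torque": joint torques, N m; "tool_pos": TCP position; "tcp_rot": TCP orientation; "wrist_force": force on the tool from outside, world axes, zero at the start; "torque": the same for the moment, N m; "width": opening from 0.0 (shut) to 1.0 (fully open); "grip_force": force on a finger pad.
Only numpy, scipy, OpenCV 4.12 (cv2) and the standard library are available. Lean on these libraries where they do the work, as an engineer would, in place of code of your own. Each camera call takes 0.05 s, during which the arm holds its last target. There are 200 camera calls.

## Working session

There is one attempt and no reset: what is moved stays moved. The work goes in short steps, Python scripts to look and compute and a shell command to move; the robot and the scene stay as the last step left them, time stands still between calls to the robot, and variables do not carry over. Pictures are saved under pics/ and viewed, at most 16 in all, crops included, and the job is handed in when it is done.

```bash
ls; mkdir -p pics
python3 - <<'E'
from workcell import bot
import cv2
for n in("top","scene"):
    im=bot.read_camera(n); cv2.imwrite(f"pics/{n}0.png",im[:,:,::-1]); ci=bot.camera_info(n); print(n,ci)
s=bot.read_state(); print({k:s[k] for k in("time","tool_pos","tcp_rot","width","wrist_force")},bot.hold_point_z)
E
```

```text
jog.py
pics
workcell.py
top {'intrinsics': array([[496.06295155,   0.        , 309.0946568 ],
       [  0.        , 496.06295155, 240.93589167],
       [  0.        ,   0.        ,   1.        ]]), 'extrinsics': array([[-0.02562312, -0.99283598,  0.11670546,  0.47084969],
       [-0.99961545,  0.02420828, -0.01352476,  0.00169856],
       [ 0.01060263, -0.11700713, -0.99307448,  1.08524797],
       [ 0.        ,  0.        ,  0.        ,  1.        ]])}
scene {'intrinsics': array([[577.50778732,   0.        , 318.72956232],
       [  0.        , 577.50778732, 241.04151946],
       [  0.        ,   0.        ,   1.        ]]), 'extrinsics': array([[ 0.87480233,  0.41331487, -0.25276808,  0.88064915],
       [ 0.4843957 , -0.73643981,  0.47224697, -0.52671331],
       [ 0.00903821, -0.53556253, -0.84444721,  0.98644296],
       [ 0.        ,  0.        ,  0.        ,  1.        ]])}
{'time': 0.1, 'tool_pos': array([ 0.2203232 , -0.63733484,  0.23010234]), 'tcp_rot': array([-3.09624054e+00, -5.20030512e-01,  4.11364166e-04]), 'width': 1.0005744728625519, 'wrist_force': array([ 0.64182279, -0.78463032, -0.23805395])} 0.0187
```

View pics/top0.png

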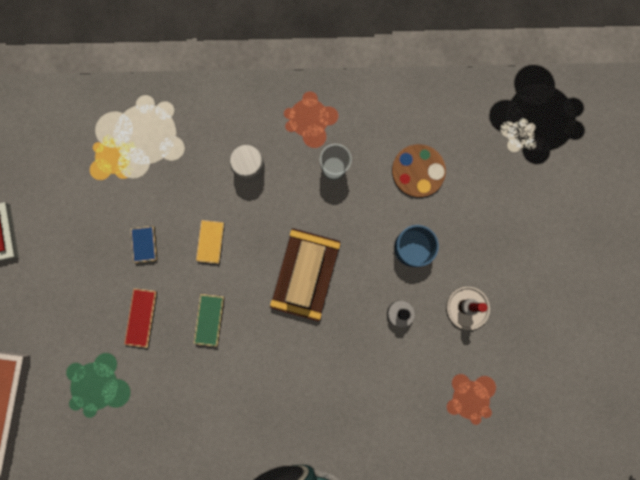

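View pics/scene0.png

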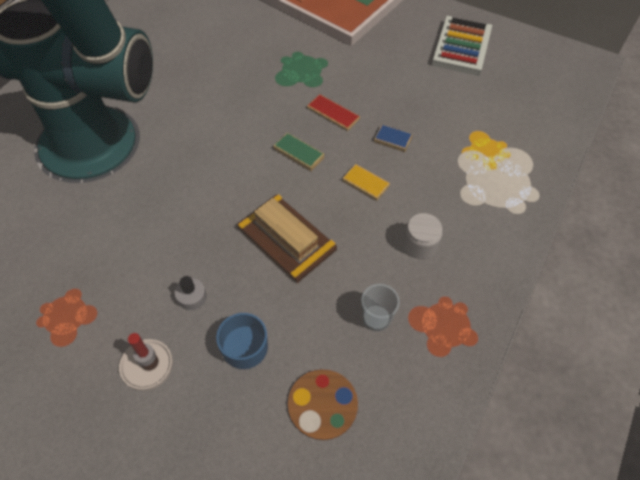

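The top view shows all four boards: red (140,318), green (209,320), yellow (210,242) and blue (144,244). It also shows the jig (305,275), pot (416,246), weight (401,314), saucer (468,308), tin (246,160), jar (335,160) and palette (419,170). I'll enlarge crops of the top view.

```bash
cat > h.py <<'E'
import numpy as np, cv2
from workcell import bot
def ray(ci,u,v):
    K,T=ci["intrinsics"],ci["extrinsics"]
    d=T[:3,:3]@np.linalg.inv(K)@[u,v,1.]; return T[:3,3],d
def px(cam,u,v,z,ci=None):
    o,d=ray(ci or bot.camera_info(cam),u,v); return (o+d*(z-o[2])/d[2])[:2]
def proj(ci,p):
    T=np.linalg.inv(ci["extrinsics"]); c=T[:3,:3]@p+T[:3,3]; q=ci["intrinsics"]@c; return q[:2]/q[2]
def st():
    s=bot.read_state(); R=cv2.Rodrigues(s["tcp_rot"])[0]; return s,R
def go(target,yaw=None):
    "target TCP world xyz; yaw = direction (rad) of finger-closing axis y; prints tool-axis shift and turn"
    s,R=st(); p=np.array(target)-s["tool_pos"]
    a=np.arctan2(R[1,1],R[0,1])
    # positive turn about tool z (down) lowers world yaw
    t=None if yaw is None else -(((yaw-a)+np.pi/2)%np.pi-np.pi/2)
    print("shift",np.round(R.T@p,4),"turn",t if t is None else round(t,3),"yaw now",round(a,3),"tilt",np.round(R[:2,2],3),"q6",round(s["q"][5],2),"t",round(s["time"],2))
E
python3 - <<'E'
import cv2
from h import *
im=cv2.imread("pics/top0.png")
c=cv2.resize(im[215:335,260:500],None,fx=3.33,fy=3.33,interpolation=cv2.INTER_CUBIC)
cv2.imwrite("pics/c1.png",c)
hsv=cv2.cvtColor(im,cv2.COLOR_BGR2HSV)
for n,(lo,hi),roi,l in(("a",(0,8),(110,280,170,360),120),("b",(50,85),(180,280,240,360),105),("c",(15,32),(180,205,240,275),90),("d",(100,125),(120,215,170,275),75)):
    x0,y0,x1,y1=roi; h=hsv[y0:y1,x0:x1]
    m=cv2.inRange(h,(lo,120,60),(hi,255,255)); 
    cs=max(cv2.findContours(m,0,1)[0],key=cv2.contourArea); r=cv2.minAreaRect(cs); b=cv2.boxPoints(r)+[x0,y0]
    w=np.array([px("top",*q,0.0125) for q in b]); e=[w[1]-w[0],w[2]-w[1]]; L=max(e,key=np.linalg.norm)
    print(n,w.mean(0).round(4),np.linalg.norm(e,axis=1).round(4),"yaw x",np.arctan2(L[1],L[0]).round(3))
for n,u,v,z in(("pot",417,241,.055),("weight",404,314,.06),("weightbase",400,312,.028),("saucer",468,308,.004),("jig",307,274,.018)): print(n,px("top",u,v,z))
E
```

```text
a [0.4413 0.353 ] [0.1168 0.0456] yaw x -0.15Traceback (most recent call last):
  File "<stdin>", line 10, in <module>
ValueError: max() iterable argument is empty
```

View pics/c1.png

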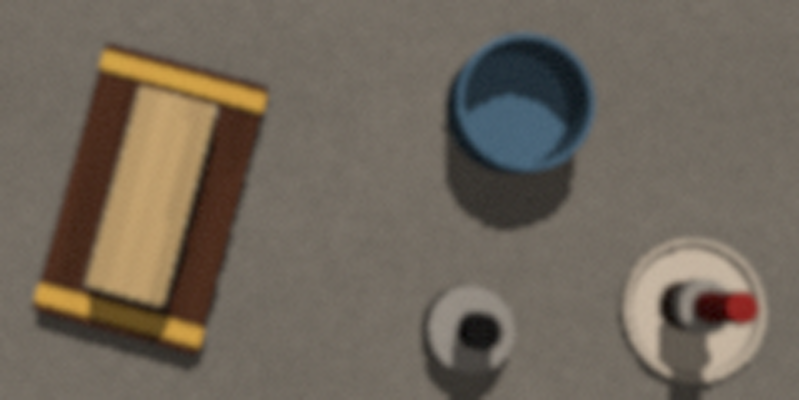

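The crop shows these pixel positions:
- **Jig base corners:** (105,45), (268,88), (200,350), (35,306).
- **Block top corners:** (140,86), (218,106), (163,306), (85,290).
- **Pot rim centre:** (524,103), radius 70.
- **Weight knob:** (480,331).
- **Handle top:** (742,308).
- **Saucer centre:** (694,311).

Run:
```python
import cv2
from h import *
im=cv2.imread("pics/top0.png")
hsv=cv2.cvtColor(im,cv2.COLOR_BGR2HSV)
for n,(lo,hi),roi in(("a",(0,8),(110,280,170,360)),("b",(50,100),(180,280,240,360)),("c",(15,32),(180,205,240,275)),("d",(100,125),(120,215,170,275))):
    x0,y0,x1,y1=roi; h=hsv[y0:y1,x0:x1]
    m=cv2.inRange(h,(lo,80,40),(hi,255,255)); 
    cs=max(cv2.findContours(m,0,1)[0],key=cv2.contourArea); r=cv2.minAreaRect(cs); b=cv2.boxPoints(r)+[x0,y0]+.0
    w=np.array([px("top",*q,0.0125) for q in b]); e=[w[1]-w[0],w[2]-w[1]]; L=max(e,key=np.linalg.norm)
    print(n,w.mean(0).round(4),np.linalg.norm(e,axis=1).round(4),"yaw x",np.arctan2(L[1],L[0]).round(3))
P=lambda u,v,z:px("top",u/3.333+260-.5+.15,v/3.333+215-.35,z)
def quad(n,pts,z):
    w=np.array([P(*q,z) for q in pts]); L=w[0]+w[1]-w[2]-w[3]
    print(n,z,w.mean(0).round(4),np.linalg.norm(w-np.roll(w,1,0),axis=1).round(4),"yaw",np.arctan2(L[1],L[0]).round(3))
quad("jig",[(105,45),(268,88),(200,350),(35,306)],.018)
for z in(.03,.045,.06):quad("block",[(140,86),(218,106),(163,306),(85,290)],z)
print("pot",P(524,103,.055),"r",np.linalg.norm(P(524,103,.055)-P(594,103,.055)))
print("knob",P(480,331,.066),"body",P(470,330,.028)); print("brush top",P(742,308,.114),"saucer",P(694,311,.009))
go([.5,-.3,.25],0)
```

```text
a [0.4413 0.3535] [0.1168 0.0467] yaw x -0.15
b [0.4331 0.2068] [0.0947 0.0397] yaw x -0.137
c [0.6012 0.2033] [0.0935 0.0538] yaw x -0.109
d [0.5998 0.3479] [0.0409 0.0662] yaw x -3.048
jig 0.018 [ 0.5261 -0.0029] [0.1743 0.1098 0.1742 0.1091] yaw -0.283
block 0.03 [ 0.5253 -0.0025] [0.1347 0.0517 0.1321 0.0504] yaw -0.291
block 0.045 [ 0.5246 -0.0025] [0.1327 0.051  0.1302 0.0497] yaw -0.291
block 0.06 [ 0.5238 -0.0024] [0.1308 0.0503 0.1284 0.049 ] yaw -0.291
pot [ 0.57669119 -0.23768994] r 0.044100752184454695
knob [ 0.43614418 -0.2010117 ] body [ 0.4356422  -0.20224638]
brush top [ 0.44709348 -0.34551396] saucer [ 0.44340683 -0.35174196]
shift [ 0.3745 -0.2275 -0.0194] turn -1.238 yaw now -1.238 tilt [-0.001  0.002] q6 -0.04 t 0.1
```

Run:
```python
from h import *
go([.445,-.347,.24],-.66)
ci=bot.camera_info("wrist"); s,R=st(); print(R.T@(ci["extrinsics"][:3,3]-s["tool_pos"]), R.T@ci["extrinsics"][:3,:3],ci["intrinsics"])
```

```text
shift [ 0.3072 -0.201  -0.0095] turn -0.578 yaw now -1.238 tilt [-0.001  0.002] q6 -0.04 t 0.1
[ 0.08132411  0.00126625 -0.14182686] [[-1.01056223e-03 -9.49771065e-01 -3.12943930e-01]
 [ 9.99999023e-01 -1.26203588e-03  6.01014754e-04]
 [-9.65772890e-04 -3.12943017e-01  9.49771412e-01]] [[351.0658221    0.         320.43396953]
 [  0.         351.0658221  234.64775708]
 [  0.           0.           1.        ]]
```

Units first: shifts go in shares of 62.5 mm and turns go in shares of 2 rad. So 0.051 m is 0.816, -0.0335 m is -0.536.

```bash
echo '{"segments":[[0.816, -0.536, 0, 0], [0.816, -0.536, 0, 0], [0.816, -0.536, 0, 0], [0.816, -0.536, 0, 0], [0.816, -0.536, 0, 0]]}' | python3 jog.py ; echo '{"segments":[[0.816, -0.536, 0, 0], [0, 0, 0, -0.09], [0, 0, 0, -0.09], [0, 0, 0, -0.09], [0, 0, 0, -0.02]]}' | python3 jog.py; echo '{"segments":[[0, 0, 0, 0], [0, 0, 0, 0]]}' | python3 jog.py
python3 - <<'E'
from h import *
go([.445,-.347,.24],-.66)
import pickle
ci=bot.camera_info("wrist"); im=bot.read_camera("wrist"); cv2.imwrite("pics/w1.png",im[:,:,::-1]); pickle.dump(ci,open("w1.pkl","wb"))
E
```

```text
time: 0.72
tool_pos: [0.4075, -0.3945, 0.2309]
tcp_rot: [-3.098, -0.52, 0.0]
wrist_force: [0.5, 0.1, 0.2]
width: 1.0
grip_force: 0.0
time: 1.35
tool_pos: [0.4438, -0.3476, 0.2307]
tcp_rot: [-2.817, -1.388, 0.001]
wrist_force: [-0.4, 0.3, 0.4]
width: 0.998
grip_force: 0.0
time: 1.6
tool_pos: [0.4439, -0.3479, 0.231]
tcp_rot: [-2.82, -1.383, 0.0]
wrist_force: [0.1, 0.2, -1.2]
width: 1.002
grip_force: 0.0
shift [ 0.0014  0.0003 -0.009 ] turn 0.001 yaw now -0.659 tilt [-0.  0.] q6 -0.05 t 1.6
```

View pics/w1.png

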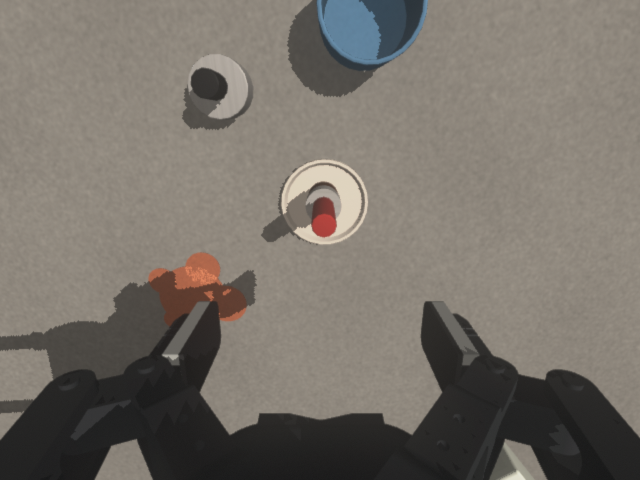

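The wrist view shows the handle top at (323,224), the saucer centre at (324.5,202), the weight knob at (209,84) and the pot rim cut off at the top.

Run:
```python
from h import *
import pickle
ci=pickle.load(open("w1.pkl","rb"))
b=px(0,323,224,.114,ci); print("brush",b,"saucer",px(0,324.5,202,.009,ci),"knob",px(0,208,83,.066,ci),"body",px(0,219,85,.028,ci))
go([*b,.072])
```

```text
brush [ 0.44899695 -0.34724472] saucer [ 0.44664262 -0.35411383] knob [ 0.43974104 -0.20821572] body [ 0.43968503 -0.20599772]
shift [0.0037 0.0037 0.1591] turn None yaw now -0.659 tilt [-0.  0.] q6 -0.05 t 1.65
```

Converted, 0.05 m is 0.8, 0.003 m is 0.048.

```bash
echo '{"segments":[[0.048, 0.048, 0.8, 0], [0, 0, 0.8, 0], [0, 0, 0.64, 0], [0, 0, 0.304, 0], [0, 0, 0, 0]]}' | python3 jog.py 1; echo '{"segments":[[0, 0, 0, 0], [0, 0, 0, 0], [0, 0, 0, 0], [0, 0, 0, 0], [0, 0, 0, 0]]}' | python3 jog.py 0 40;  echo '{"segments":[[0, 0, 0, 0], [0, 0, 0, 0]]}' | python3 jog.py; python3 -c "from h import *;go([.45,-.347,.20])"
```

```text
time: 2.28
tool_pos: [0.4475, -0.3469, 0.0711]
tcp_rot: [-2.818, -1.383, 0.002]
wrist_force: [0.5, 1.0, 0.2]
width: 1.001
grip_force: 0.0
time: 2.9
tool_pos: [0.4488, -0.3479, 0.0732]
tcp_rot: [2.819, 1.384, 0.001]
wrist_force: [-0.7, 0.3, 5.3]
width: 0.228
grip_force: 39.0
time: 3.15
tool_pos: [0.4488, -0.348, 0.0732]
tcp_rot: [2.819, 1.384, 0.001]
wrist_force: [-0.1, 0.1, 6.1]
width: 0.221
grip_force: 39.1
shift [ 0.0015  0.0005 -0.1268] turn None yaw now -0.658 tilt [ 0.001 -0.001] q6 -0.05 t 3.15
```

Converted, -0.05 m is -0.8, -0.02 m is -0.32.

```bash
echo '{"segments":[[0, 0, -0.32, 0], [0, 0, -0.8, 0], [0, 0, -0.8, 0], [0, 0, 0, 0]]}' | python3 jog.py
python3 - <<'E'
from h import *
im=bot.read_camera("top"); cv2.imwrite("pics/top1.png",cv2.resize(im[215:335,260:500,::-1],None,fx=3.333,fy=3.333,interpolation=cv2.INTER_CUBIC))
h=cv2.cvtColor(im,cv2.COLOR_RGB2HSV)[200:300,370:460]
m=cv2.inRange(h,(98,110,40),(118,255,255)); c=max(cv2.findContours(m,0,1)[0],key=cv2.contourArea); (u,v),r=cv2.minEnclosingCircle(c); print(u+370,v+200,r,px("top",u+370,v+200,.055))
E
```

```text
time: 3.65
tool_pos: [0.4509, -0.3497, 0.1975]
tcp_rot: [2.812, 1.381, 0.006]
wrist_force: [1.3, -0.5, -0.4]
width: 0.227
grip_force: 39.2
401.0 259.0 9.999999747378752e-05 [ 0.54931001 -0.20307514]
```

```bash
python3 -c "from h import *;go([.52,-.285,.20])"
```

```text
shift [ 0.0934  0.0171 -0.0054] turn None yaw now -0.658 tilt [ 0.004 -0.003] q6 -0.05 t 3.7
```

View pics/top1.png

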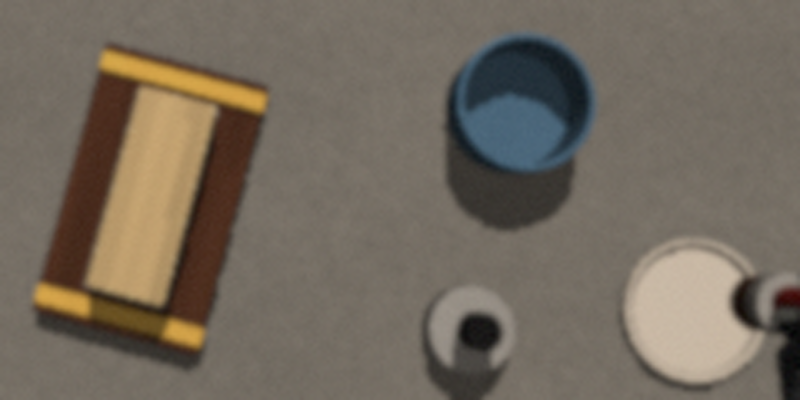

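The pot hasn't moved: its rim centre is still at (524,103). Moving over it.

Converted, 0.05 m is 0.8, 0.005 m is 0.08.

```bash
python3 -c "from h import *;go([.578,-.239,.20])"; echo '{"segments":[[0.8, 0.08, 0, 0], [0.8, 0.08, 0, 0], [0.8, 0.08, 0, 0], [0, 0, 0, 0]]}' | python3 jog.py;python3 -c "from h import *;go([.578,-.239,.096])"
```

```text
shift [ 0.1652  0.0348 -0.0053] turn None yaw now -0.658 tilt [ 0.004 -0.003] q6 -0.05 t 3.7
time: 4.2
tool_pos: [0.5524, -0.2347, 0.1895]
tcp_rot: [-2.814, -1.389, 0.003]
wrist_force: [0.5, -0.4, -1.4]
width: 0.224
grip_force: 39.2
shift [0.0122 0.0233 0.0934] turn None yaw now -0.654 tilt [-0.003  0.003] q6 0.21 t 4.2
```

Converted, 0.04 m is 0.64, 0.035 m is 0.56.

```bash
echo '{"segments":[[0.192, 0.368, 0, 0], [0, 0, 0.64, 0], [0, 0, 0.56, 0], [0, 0, 0.288, 0], [0, 0, 0, 0]]}' | python3 jog.py; echo '{"segments":[[0, 0, 0, 0], [0, 0, 0, 0], [0, 0, -0.8, 0], [0, 0, -0.8, 0], [0, 0, -0.16, 0]]}' | python3 jog.py;python3 -c "from h import *;go([.527,-.005,.21]);go([.527,-.005,.21],1.284);print(st()[0]['q'])"
```

```text
time: 4.82
tool_pos: [0.5751, -0.2422, 0.0966]
tcp_rot: [-2.817, -1.382, 0.005]
wrist_force: [-0.8, -0.4, -0.5]
width: 0.224
grip_force: 39.2
time: 5.45
tool_pos: [0.5807, -0.244, 0.2162]
tcp_rot: [2.812, 1.381, 0.011]
wrist_force: [-0.3, 0.2, -0.7]
width: 0.228
grip_force: 39.3
shift [ 0.1563 -0.1887  0.0046] turn None yaw now -0.658 tilt [ 0.01  -0.005] q6 0.22 t 5.45
shift [ 0.1563 -0.1887  0.0046] turn 1.2 yaw now -0.658 tilt [ 0.01  -0.005] q6 0.22 t 5.45
[-4.37347904e-01  1.81872838e-01  1.73137739e+00  3.77711834e-05
  1.21710419e+00  2.20518057e-01]
```

Converted, -0.038 m is -0.608, 0.031 m is 0.496.

```bash
echo '{"segments":[[0.496, -0.608, 0, 0], [0.496, -0.608, 0, 0], [0.496, -0.608, 0, 0], [0.496, -0.608, 0, 0], [0, 0, 0, 0]]}' | python3 jog.py; echo '{"segments":[[0, 0, 0, 0]]}' | python3 jog.py
python3 - <<'E'
from h import *
import pickle
ci=bot.camera_info("wrist"); im=bot.read_camera("wrist"); cv2.imwrite("pics/w2.png",im[:,:,::-1]); pickle.dump(ci,open("w2.pkl","wb"))
go([.527,-.005,.21])
E
```

```text
time: 6.08
tool_pos: [0.5318, -0.0487, 0.209]
tcp_rot: [-2.816, -1.39, 0.0]
wrist_force: [-0.2, -0.7, -0.2]
width: 0.223
grip_force: 39.3
time: 6.2
tool_pos: [0.5331, -0.0516, 0.2094]
tcp_rot: [2.819, 1.386, 0.0]
wrist_force: [0.2, -0.8, -0.7]
width: 0.221
grip_force: 39.3
shift [ 0.0335 -0.0338 -0.0007] turn None yaw now -0.658 tilt [ 0.    -0.001] q6 0.51 t 6.25
```

View pics/w2.png

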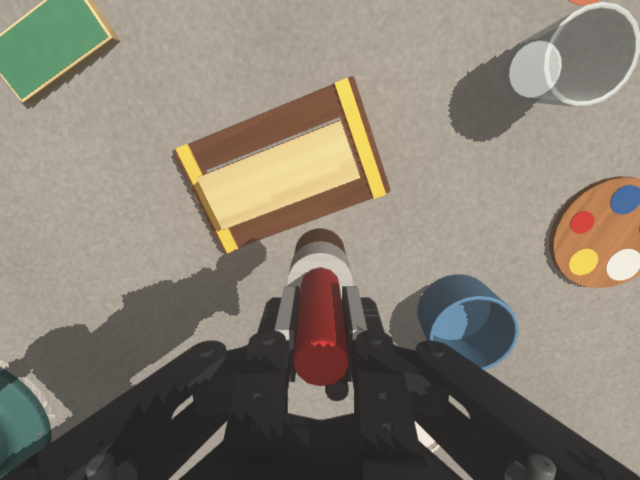

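The wrist view shows the jig between (174,150), (352,77), (389,191) and (232,252), with the block inside it. I'll enlarge it.

```bash
python3 -c "
import cv2
im=cv2.imread('pics/w2.png'); cv2.imwrite('pics/c2.png',cv2.resize(im[65:265,160:410],None,fx=3,fy=3,interpolation=cv2.INTER_CUBIC))"
```

```text
(no output)
```

View pics/c2.png

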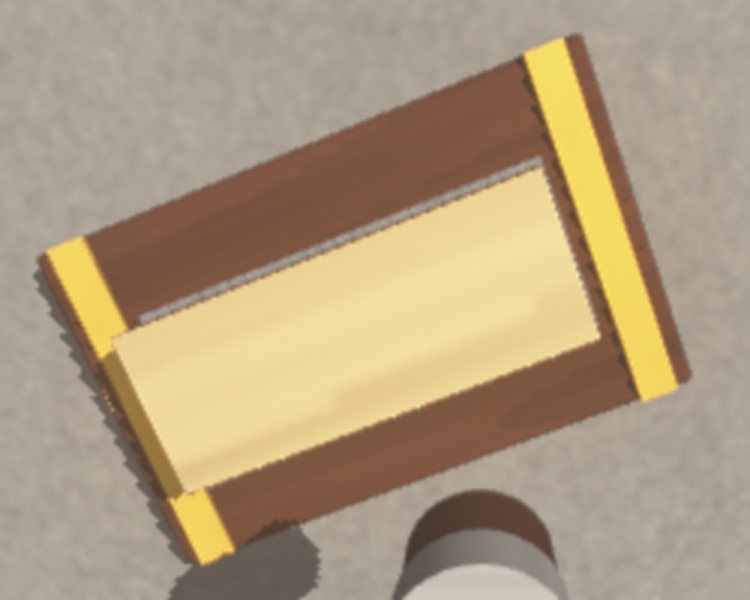

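Crop corners:
- **Base:** (38,258), (582,35), (690,377), (200,566).
- **Block top:** (110,342), (543,168), (600,335), (185,494).

I'll fit the jig pose and block height to these.

Run:
```python
from h import *
import pickle
from scipy.optimize import least_squares
def fit(ci,base,blk,tf):
    obs=np.array([tf(p) for p in base+blk])
    def f(v,full=False):
        x,y,a,h=v; c,s=np.cos(a),np.sin(a); r=[]
        for L,W,z in((.09,.055,.018),(.065,.025,h)):
            # order: +x corners... matched below
            for sx,sy in S: r.append(proj(ci,np.array([x+c*sx*L-s*sy*W,y+s*sx*L+c*sy*W,z])))
        return (np.array(r)-obs).ravel()
    s=least_squares(f,[.527,-.004,-.287,.045],loss="soft_l1"); print(s.x.round(4)); print(s.fun.reshape(-1,2).round(1).tolist())
ciw=pickle.load(open("w2.pkl","rb"))
S=[(-1,1),(1,1),(1,-1),(-1,-1)]
fit(ciw,[(38,258),(582,35),(690,377),(200,566)],[(110,342),(543,168),(600,335),(185,494)],lambda p:(p[0]/3+160-.33,p[1]/3+65-.33))
S=[(1,1),(1,-1),(-1,-1),(-1,1)]
fit(bot.camera_info("top"),[(105,45),(268,88),(200,350),(35,306)],[(140,86),(218,106),(163,306),(85,290)],lambda p:(p[0]/3.333+260-.35,p[1]/3.333+215-.35))
```

```text
[ 0.5266 -0.0049 -0.2922  0.0529]
[[-2.4, 0.2], [-0.2, -1.4], [1.6, 1.3], [-4.2, 0.9], [0.1, -1.2], [-0.2, -0.9], [0.8, 1.3], [1.0, 0.6]]
[ 0.5248 -0.0027 -0.2831  0.0495]
[[0.2, -0.7], [0.3, -0.7], [-0.3, 2.0], [-0.7, 1.9], [0.0, -0.1], [-0.4, -0.1], [0.4, 0.3], [0.4, -1.1]]
```

Converted, 0.03 m is 0.48, 0.018 m is 0.288.

```bash
echo '{"segments":[[0.264, -0.272, 0.48, 0], [0.264, -0.272, 0.48, 0], [0, 0, 0.288, 0], [0, 0, 0, 0]]}' | python3 jog.py; echo '{"segments":[[0, 0, 0.048, 0], [0, 0, 0.048, 0]]}' | python3 jog.py; echo '{"segments":[[0, 0, 0.048, 0], [0, 0, 0, 0]]}' | python3 jog.py
```

```text
time: 6.75
tool_pos: [0.5253, -0.0057, 0.1296]
tcp_rot: [-2.82, -1.383, 0.005]
wrist_force: [0.2, -1.6, 0.1]
width: 0.226
grip_force: 39.4
time: 7.0
tool_pos: [0.5275, -0.0053, 0.1265]
tcp_rot: [2.819, 1.383, 0.003]
wrist_force: [-0.0, 0.1, 0.1]
width: 0.225
grip_force: 39.4
time: 7.25
tool_pos: [0.5275, -0.005, 0.1238]
tcp_rot: [2.819, 1.384, 0.003]
wrist_force: [0.2, -1.9, 4.6]
width: 0.222
grip_force: 40.0
```

Converted, 0.001 m is 0.016.

```bash
echo '{"segments":[[0, 0, 0.016, 0], [0, 0, 0, 0], [0, 0, 0, 0]]}' | python3 jog.py;echo '{"segments":[[0, 0, 0, 0], [0, 0, 0, 0]]}' | python3 jog.py
```

```text
time: 7.62
tool_pos: [0.5275, -0.0049, 0.1232]
tcp_rot: [2.818, 1.384, 0.004]
wrist_force: [-0.6, -1.3, 6.8]
width: 0.221
grip_force: 40.1
time: 7.88
tool_pos: [0.5275, -0.0049, 0.1232]
tcp_rot: [2.818, 1.384, 0.004]
wrist_force: [-2.3, -0.6, 6.8]
width: 0.224
grip_force: 40.1
```

Converted, -0.04 m is -0.64.

```bash
echo '{"segments":[[0, 0, -0.64, 0], [0, 0, -0.64, 0], [0, 0, 0, 0]]}' | python3 jog.py; python3 -c "from h import *;go([.4455,-.353,.20])"
```

```text
time: 8.25
tool_pos: [0.5292, -0.0047, 0.2057]
tcp_rot: [2.816, 1.383, 0.012]
wrist_force: [0.4, -0.1, -0.2]
width: 0.218
grip_force: 39.5
shift [-0.3268  0.1467  0.0052] turn None yaw now -0.658 tilt [ 0.008 -0.   ] q6 0.6 t 8.25
```

Converted, -0.0467 m is -0.7472, 0.021 m is 0.336.

```bash
echo '{"segments":[[-0.7472, 0.336, 0, 0], [-0.7472, 0.336, 0, 0], [-0.7472, 0.336, 0, 0], [-0.7472, 0.336, 0, 0], [-0.7472, 0.336, 0, 0]]}' | python3 jog.py; echo '{"segments":[[-0.7472, 0.336, 0, 0], [-0.7472, 0.336, 0, 0], [0, 0, 0, 0], [0, 0, 0, 0]]}' | python3 jog.py;python3 -c "from h import *;go([.4455,-.353,.09])"
```

```text
time: 8.88
tool_pos: [0.4653, -0.2546, 0.2]
tcp_rot: [-2.819, -1.384, 0.001]
wrist_force: [1.2, 0.3, -0.8]
width: 0.221
grip_force: 39.4
time: 9.38
tool_pos: [0.442, -0.3525, 0.2]
tcp_rot: [-2.818, -1.382, 0.001]
wrist_force: [-0.9, -0.2, -0.6]
width: 0.222
grip_force: 39.4
shift [0.0017 0.0034 0.11  ] turn None yaw now -0.659 tilt [-0.002  0.002] q6 -0.06 t 9.38
```

Converted, 0.05 m is 0.8, 0.045 m is 0.72.

```bash
echo '{"segments":[[0.016, 0.048, 0.8, 0], [0, 0, 0.72, 0], [0, 0, 0.24, 0], [0, 0, 0.16, 0], [0, 0, 0, 0]]}' | python3 jog.py; echo '{"segments":[[0, 0, 0.048, 0], [0, 0, 0.032, 0], [0, 0, 0, 0]]}' | python3 jog.py
```

```text
time: 10.0
tool_pos: [0.4463, -0.3541, 0.0819]
tcp_rot: [2.819, 1.385, 0.001]
wrist_force: [0.2, -0.5, -0.5]
width: 0.222
grip_force: 39.5
time: 10.38
tool_pos: [0.4458, -0.3544, 0.0767]
tcp_rot: [2.82, 1.384, 0.0]
wrist_force: [0.2, -0.5, -0.1]
width: 0.223
grip_force: 39.5
```

Converted, 0.002 m is 0.032.

```bash
echo '{"segments":[[0, 0, 0.032, 0], [0, 0, 0, 0]]}' | python3 jog.py; echo '{"segments":[[0, 0, 0.032, 0], [0, 0, 0, 0]]}' | python3 jog.py
```

```text
time: 10.62
tool_pos: [0.4455, -0.3541, 0.0741]
tcp_rot: [-2.82, -1.384, 0.0]
wrist_force: [0.9, -1.0, -1.0]
width: 0.226
grip_force: 39.5
time: 10.88
tool_pos: [0.4459, -0.3544, 0.0733]
tcp_rot: [2.82, 1.384, 0.0]
wrist_force: [-1.7, 1.5, 4.6]
width: 0.226
grip_force: 40.3
```

Converted, -0.06 m is -0.96, -0.05 m is -0.8.

```bash
echo '{"segments":[[0, 0, 0, 0], [0, 0, 0, 0], [0, 0, 0, 0], [0, 0, 0, 0]]}' | python3 jog.py 1; echo '{"segments":[[0, 0, -0.48, 0], [0, 0, -0.8, 0], [0, 0, -0.96, 0], [0, 0, -0.32, 0], [0, 0, 0, 0]]}' | python3 jog.py;python3 -c "from h import *;go([.44,.34,.235])
bot.read_state()"
python3 - <<'E'
from h import *
import pickle
ci=bot.camera_info("wrist"); im=bot.read_camera("wrist"); cv2.imwrite("pics/w3.png",im[:,:,::-1]); pickle.dump(ci,open("w3.pkl","wb"))
E
```

```text
time: 11.38
tool_pos: [0.4456, -0.3541, 0.0721]
tcp_rot: [-2.82, -1.384, 0.0]
wrist_force: [0.4, -1.0, 0.9]
width: 1.0
grip_force: 0.0
time: 12.0
tool_pos: [0.4466, -0.3549, 0.2342]
tcp_rot: [2.817, 1.383, 0.003]
wrist_force: [0.9, 0.3, 0.4]
width: 0.996
grip_force: 0.0
shift [ 0.5458 -0.4302 -0.0026] turn None yaw now -0.658 tilt [ 0.003 -0.003] q6 -0.06 t 12.0
```

View pics/w3.png

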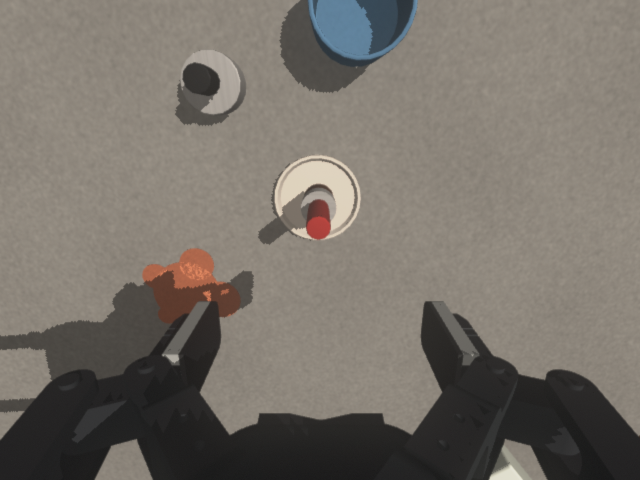

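The brush stands upright in the saucer, its base near (319,200) and the saucer centre at (317,198). Going to the red board.

Converted, 0.0455 m is 0.728, -0.03585 m is -0.5736.

```bash
echo '{"segments":[[0.728, -0.5736, 0, 0], [0.728, -0.5736, 0, 0], [0.728, -0.5736, 0, 0], [0.728, -0.5736, 0, 0], [0.728, -0.5736, 0, 0]]}' | python3 jog.py >/dev/null; echo '{"segments":[[0.728, -0.5736, 0, 0], [0.728, -0.5736, 0, 0], [0.728, -0.5736, 0, 0], [0.728, -0.5736, 0, 0], [0.728, -0.5736, 0, 0]]}' | python3 jog.py; echo '{"segments":[[0.728, -0.5736, 0, 0], [0.728, -0.5736, 0, 0], [0, 0, 0, -0.0925], [0, 0, 0, -0.0925], [0, 0, 0, -0.0925]]}' | python3 jog.py; echo '{"segments":[[0, 0, 0, -0.0925], [0, 0, 0, -0.0925], [0, 0, 0, -0.0925], [0, 0, 0, -0.0925], [0, 0, 0, -0.0925]]}' | python3 jog.py;echo '{"segments":[[0, 0, 0, -0.0925], [0, 0, 0, -0.0925], [0, 0, 0, -0.0925], [0, 0, 0, 0], [0, 0, 0, 0]]}' | python3 jog.py
python3 - <<'E'
from h import *
import pickle
go([.4413,.352,.1],1.42)
ci=bot.camera_info("wrist"); im=bot.read_camera("wrist"); cv2.imwrite("pics/w4.png",im[:,:,::-1]); pickle.dump(ci,open("w4.pkl","wb"))
E
```

```text
time: 13.3
tool_pos: [0.4382, 0.2262, 0.2289]
tcp_rot: [2.82, 1.385, -0.008]
wrist_force: [0.8, -0.1, -0.0]
width: 0.995
grip_force: 0.0
time: 13.92
tool_pos: [0.4373, 0.3401, 0.2282]
tcp_rot: [-2.325, -2.112, 0.01]
wrist_force: [0.5, -0.2, 0.9]
width: 0.999
grip_force: 0.0
time: 14.55
tool_pos: [0.4375, 0.3398, 0.2284]
tcp_rot: [-1.139, -2.924, 0.008]
wrist_force: [-0.8, 0.3, 0.3]
width: 1.001
grip_force: 0.0
time: 15.18
tool_pos: [0.4383, 0.3403, 0.2303]
tcp_rot: [-0.309, -3.124, 0.003]
wrist_force: [0.2, -0.2, 0.5]
width: 0.999
grip_force: 0.0
shift [-0.0009  0.0123  0.1303] turn -0.046 yaw now 1.374 tilt [-0.003 -0.002] q6 -0.76 t 15.18
```

View pics/w4.png

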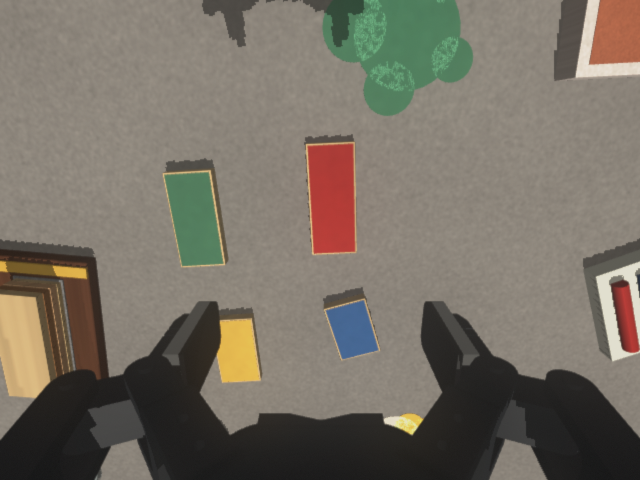

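The wrist view shows red at (332,198), green at (195,218), yellow at (239,350, partly hidden by a finger) and blue at (352,328). I'll measure them in code against their known sizes.

```bash
cat >> h.py <<'E'
HSV={"a":(0,8,120,260),"b":(60,90,60,260),"c":(18,30,130,260),"d":(105,120,100,260)}
def boards(im,ci,names,z=.0125,amin=1500):
    h=cv2.cvtColor(im,cv2.COLOR_RGB2HSV)
    for n in names:
        lo,hi,s,_=HSV[n]
        m=cv2.inRange(h,(lo,s,40),(hi,255,255)); m=cv2.morphologyEx(m,cv2.MORPH_OPEN,np.ones((3,3)))
        for c in cv2.findContours(m,0,2)[0]:
            if cv2.contourArea(c)<amin: continue
            w=np.array([px(0,*q[0],z,ci) for q in c]); r=cv2.minAreaRect((w*1000).astype(np.float32)); b=cv2.boxPoints(r)/1000
            e=[b[1]-b[0],b[2]-b[1]]; L=max(e,key=np.linalg.norm); a=(np.arctan2(L[1],L[0])+np.pi/2)%np.pi-np.pi/2
            mo=c.reshape(-1,2).mean(0); print(n,"px",mo.round(),"xy",b.mean(0).round(4),"size",np.sort(np.linalg.norm(e,axis=1)).round(4),"yaw",a.round(3))
E
python3 - <<'E'
from h import *
import pickle
boards(cv2.imread("pics/w4.png")[:,:,::-1],pickle.load(open("w4.pkl","rb")),"abcd")
E
```

```text
a px [325. 199.] xy [0.4425 0.3503] size [0.0454 0.1149] yaw -0.151
b px [193. 219.] xy [0.4349 0.2024] size [0.0443 0.0994] yaw -0.139
b px [397.  65.] xy [0.308  0.4362] size [0.1127 0.1158] yaw -1.28
c px [236. 353.] xy [0.6023 0.2011] size [0.0466 0.0865] yaw -0.129
d px [351. 329.] xy [0.6007 0.3446] size [0.0439 0.0687] yaw 0.102
```

Converted, 0.06 m is 0.96, 0.05 m is 0.8, -0.046 rad is -0.023.

```bash
python3 -c "from h import *;go([.442,.351,.0],1.42)"; echo '{"segments":[[-0.032, 0.176, 0.8, -0.023], [0, 0, 0.96, 0], [0, 0, 0.96, 0], [0, 0, 0.48, 0], [0, 0, 0, 0]]}' | python3 jog.py;python3 -c "from h import *;go([.442,.351,.0],1.42)"
```

```text
shift [-0.0017  0.0113  0.2309] turn -0.045 yaw now 1.375 tilt [-0.002 -0.001] q6 -0.76 t 15.22
time: 15.85
tool_pos: [0.4405, 0.3494, 0.0289]
tcp_rot: [-0.234, -3.127, 0.007]
wrist_force: [0.1, 0.1, -0.3]
width: 0.998
grip_force: 0.0
shift [-0.0014  0.002   0.0289] turn 0.002 yaw now 1.422 tilt [-0.006 -0.004] q6 -0.8 t 15.85
```

Converted, 0.015 m is 0.24, 0.013 m is 0.208.

```bash
echo '{"segments":[[-0.016, 0.016, 0.24, 0], [0, 0, 0.208, 0], [0, 0, 0, 0]]}' | python3 jog.py; echo '{"segments":[[0, 0, 0, 0], [0, 0, 0, 0], [0, 0, 0, 0], [0, 0, 0, 0], [0, 0, 0, 0]]}' | python3 jog.py 0 40; echo '{"segments":[[0, 0, -0.48, 0], [0, 0, -0.96, 0], [0, 0, -0.96, 0], [0, 0, -0.96, 0], [0, 0, 0, 0]]}' | python3 jog.py;python3 - <<'E'
from h import *
import pickle
ci=bot.camera_info("wrist"); im=bot.read_camera("wrist"); cv2.imwrite("pics/w5.png",im[:,:,::-1]); pickle.dump(ci,open("w5.pkl","wb"))
go([.5265,-.0045,.21],1.283); print(st()[0]["q"])
E
```

```text
time: 16.23
tool_pos: [0.444, 0.3519, 0.0038]
tcp_rot: [-0.232, -3.132, 0.001]
wrist_force: [0.8, 0.4, -0.4]
width: 1.0
grip_force: 0.0
time: 16.85
tool_pos: [0.4449, 0.3526, 0.0055]
tcp_rot: [0.232, 3.132, 0.001]
wrist_force: [-1.5, -1.1, 5.5]
width: 0.556
grip_force: 40.5
time: 17.48
tool_pos: [0.4479, 0.3548, 0.2217]
tcp_rot: [0.231, 3.123, 0.014]
wrist_force: [0.6, 0.4, -0.2]
width: 0.554
grip_force: 41.4
shift [-0.1322 -0.3422  0.0069] turn 0.14 yaw now 1.423 tilt [0.006 0.004] q6 -0.8 t 17.52
[ 6.26267540e-01  6.88893753e-02  1.85478643e+00  2.66878528e-05
  1.21074961e+00 -7.96721427e-01]
```

View pics/w5.png

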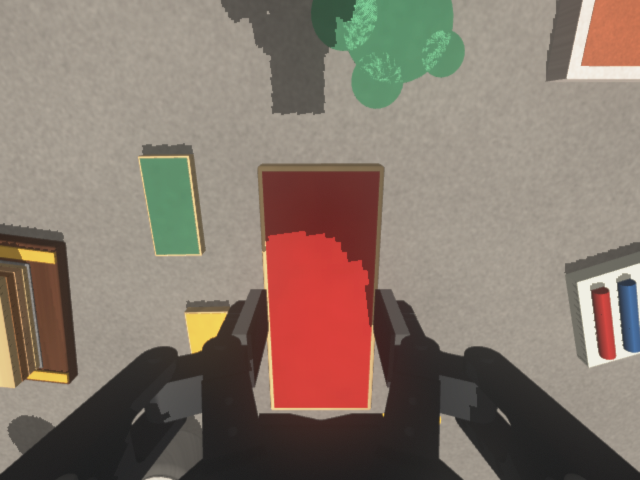

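The red board is held square, with its far edge at y≈168, its near edge at y≈409 and x from 259 to 384. I'll work out its offset in the hand.

```bash
cat >> h.py <<'E'
def hand(ytop,ybot,z,u=320):
    "tool-frame x of the two board ends seen at rows ytop,ybot, on plane tool z"
    Rc=np.array([[-.00101,-.94977,-.31294],[1,-.00126,.0006],[-.00097,-.31294,.94977]]); o=np.array([.08132,.00127,-.14183]); K=bot.camera_info("wrist")["intrinsics"]
    r=[]
    for y in(ytop,ybot):
        d=Rc@np.linalg.inv(K)@[u,y,1]; r.append((o+d*(z-o[2])/d[2])[0])
    print("ends",np.round(r,4),"len",round(r[0]-r[1],4),"mid",round(sum(r)/2,4))
E
python3 -c "
from h import *
for z in(-.003,-.007,-.011): hand(168,409,z)"
```

```text
ends [ 0.0631 -0.0558] len 0.1189 mid 0.0036
ends [ 0.0636 -0.0519] len 0.1155 mid 0.0059
ends [ 0.0641 -0.0479] len 0.112 mid 0.0081
```

Units first: shifts go in shares of 62.5 mm and turns go in shares of 2 rad. So -0.057 m is -0.912, -0.0225 m is -0.36.

```bash
echo '{"segments":[[-0.36, -0.912, 0, 0], [-0.36, -0.912, 0, 0], [-0.36, -0.912, 0, 0], [-0.36, -0.912, 0, 0], [-0.36, -0.912, 0, 0]]}' | python3 jog.py; echo '{"segments":[[-0.36, -0.912, 0.32, 0], [0, 0, 0.64, 0.07], [0, 0, 0.64, 0], [0, 0, 0, 0], [0, 0, 0, 0]]}' | python3 jog.py; python3 -c "from h import *;go([.5292,-.0054,.08],1.283)"
```

```text
time: 18.15
tool_pos: [0.5122, 0.0518, 0.2116]
tcp_rot: [-0.231, -3.129, 0.001]
wrist_force: [1.0, -0.3, -1.0]
width: 0.554
grip_force: 41.5
time: 18.77
tool_pos: [0.5269, -0.004, 0.1148]
tcp_rot: [-0.45, -3.108, 0.0]
wrist_force: [0.3, -0.3, -0.5]
width: 0.559
grip_force: 41.6
shift [-0.0026 -0.0007  0.0348] turn 0.0 yaw now 1.283 tilt [-0.001  0.   ] q6 -1.34 t 18.77
```

Converted, 0.02 m is 0.32, 0.015 m is 0.24.

```bash
echo '{"segments":[[-0.04, -0.008, 0.32, 0], [0, 0, 0.24, 0], [0, 0, 0.144, 0], [0, 0, 0, 0]]}' | python3 jog.py; echo '{"segments":[[0, 0, 0.048, 0], [0, 0, 0, 0]]}' | python3 jog.py;echo '{"segments":[[0, 0, 0.032, 0], [0, 0, 0, 0]]}' | python3 jog.py
```

```text
time: 19.27
tool_pos: [0.5289, -0.0052, 0.0705]
tcp_rot: [-0.45, -3.108, 0.0]
wrist_force: [0.4, 0.7, -0.8]
width: 0.555
grip_force: 41.6
time: 19.52
tool_pos: [0.5296, -0.0054, 0.0682]
tcp_rot: [0.451, 3.109, 0.0]
wrist_force: [-0.2, -0.3, -1.7]
width: 0.557
grip_force: 41.6
time: 19.77
tool_pos: [0.5293, -0.0054, 0.0659]
tcp_rot: [-0.451, -3.109, -0.0]
wrist_force: [-1.2, -0.2, -1.0]
width: 0.555
grip_force: 41.6
```

Converted, 0.002 m is 0.032.

```bash
echo '{"segments":[[0, 0, 0.032, 0], [0, 0, 0, 0]]}' | python3 jog.py;echo '{"segments":[[0, 0, 0.032, 0], [0, 0, 0, 0]]}' | python3 jog.py;echo '{"segments":[[0, 0, 0.016, 0], [0, 0, 0, 0]]}' | python3 jog.py
```

```text
time: 20.02
tool_pos: [0.5291, -0.0054, 0.0637]
tcp_rot: [-0.45, -3.109, 0.0]
wrist_force: [0.2, -0.5, -0.3]
width: 0.556
grip_force: 41.6
time: 20.27
tool_pos: [0.5291, -0.0053, 0.0616]
tcp_rot: [-0.45, -3.109, 0.0]
wrist_force: [-0.1, 0.3, -0.3]
width: 0.556
grip_force: 41.6
time: 20.52
tool_pos: [0.5294, -0.0054, 0.061]
tcp_rot: [0.45, 3.109, 0.0]
wrist_force: [-1.0, 0.2, 1.3]
width: 0.553
grip_force: 42.0
```

Converted, 0.0015 m is 0.024.

```bash
echo '{"segments":[[0, 0, 0.024, 0], [0, 0, 0, 0], [0, 0, 0, 0]]}' | python3 jog.py; echo '{"segments":[[0, 0, 0, 0], [0, 0, 0, 0]]}' | python3 jog.py
```

```text
time: 20.9
tool_pos: [0.5295, -0.0054, 0.06]
tcp_rot: [0.45, 3.109, 0.0]
wrist_force: [-1.2, -0.2, 5.0]
width: 0.554
grip_force: 42.8
time: 21.15
tool_pos: [0.5296, -0.0054, 0.0599]
tcp_rot: [0.45, 3.109, 0.0]
wrist_force: [-1.6, 0.4, 4.8]
width: 0.555
grip_force: 42.8
```

Converted, -0.06 m is -0.96, -0.05 m is -0.8.

```bash
echo '{"segments":[[0, 0, 0, 0], [0, 0, 0, 0], [0, 0, 0, 0], [0, 0, 0, 0]]}' | python3 jog.py 1; echo '{"segments":[[0, 0, -0.32, 0], [0, 0, -0.8, 0], [0, 0, -0.96, 0], [0, 0, -0.64, 0], [0, 0, 0, 0]]}' | python3 jog.py; echo '{"segments":[[0, 0, 0, 0]]}' | python3 jog.py
python3 - <<'E'
from h import *
import pickle
ci=bot.camera_info("wrist"); im=bot.read_camera("wrist"); cv2.imwrite("pics/w6.png",im[:,:,::-1]); pickle.dump(ci,open("w6.pkl","wb"))
boards(im,ci,"a",.066); go([.4349,.2024,.15],1.432)
E
```

```text
time: 21.65
tool_pos: [0.5293, -0.0053, 0.0592]
tcp_rot: [-0.45, -3.109, -0.0]
wrist_force: [-0.6, -0.8, 0.3]
width: 1.0
grip_force: 0.0
time: 22.28
tool_pos: [0.5323, -0.0055, 0.2343]
tcp_rot: [0.449, 3.1, 0.001]
wrist_force: [-0.7, 0.6, 0.2]
width: 0.999
grip_force: 0.0
time: 22.4
tool_pos: [0.5288, -0.0053, 0.2286]
tcp_rot: [-0.45, -3.108, 0.0]
wrist_force: [-0.3, 0.0, -1.2]
width: 0.998
grip_force: 0.0
a px [320. 212.] xy [ 0.528  -0.0057] size [0.0457 0.1147] yaw -0.288
shift [0.1482 0.1727 0.078 ] turn -0.149 yaw now 1.283 tilt [-0.003  0.   ] q6 -1.34 t 22.45
```

View pics/w6.png

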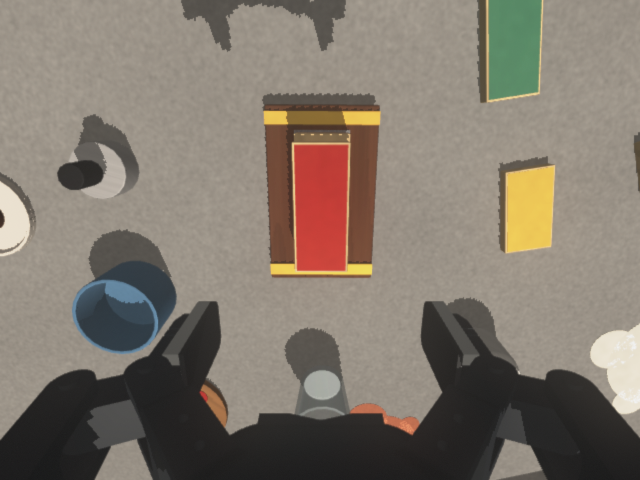

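The red board lies square on the block, spanning (292–350, 142–271). The jig base corners are at about (264,105), (380,105), (371,276) and (272,276).

Run:
```python
from h import *
import pickle
ci=pickle.load(open("w6.pkl","rb"))
w=np.array([px(0,*q,.018,ci) for q in((264,105),(380,105),(371,276),(272,276))]); print(w.mean(0),np.linalg.norm(w-np.roll(w,1,0),axis=1)); L=w[2]+w[3]-w[0]-w[1]; print(np.arctan2(L[1],L[0]))
```

```text
[ 0.52593077 -0.00403685] [0.17654106 0.1093479  0.17647708 0.108863  ]
-0.2905198230619876
```

Converted, 0.05 m is 0.8, 0.037 m is 0.592, -0.149 rad is -0.0745.

```bash
echo '{"segments":[[0.592, 0.688, 0, 0], [0.592, 0.688, 0, 0], [0.592, 0.688, 0, 0], [0.592, 0.688, 0, 0], [0, 0, 0.8, -0.0745]]}' | python3 jog.py; echo '{"segments":[[0, 0, 0.8, 0], [0, 0, 0.8, 0], [0, 0, 0, 0], [0, 0, 0, 0]]}' | python3 jog.py; python3 -c "from h import *;go([.4349,.2024,.001],1.432)"
```

```text
time: 23.08
tool_pos: [0.437, 0.2059, 0.1811]
tcp_rot: [0.204, 3.13, 0.006]
wrist_force: [1.3, 0.3, -0.5]
width: 0.999
grip_force: 0.0
time: 23.58
tool_pos: [0.4364, 0.2016, 0.0797]
tcp_rot: [-0.218, -3.134, 0.0]
wrist_force: [0.3, -0.5, 0.2]
width: 0.999
grip_force: 0.0
shift [0.0016 0.0006 0.0787] turn -0.0 yaw now 1.432 tilt [-0. -0.] q6 -1.05 t 23.57
```

Converted, 0.04 m is 0.64, 0.025 m is 0.4.

```bash
echo '{"segments":[[0.024, 0.008, 0.64, 0], [0, 0, 0.4, 0], [0, 0, 0.192, 0], [0, 0, 0, 0], [0, 0, 0, 0]]}' | python3 jog.py; echo '{"segments":[[0, 0, 0, 0], [0, 0, 0, 0], [0, 0, 0, 0], [0, 0, 0, 0], [0, 0, 0, 0]]}' | python3 jog.py 0 40; echo '{"segments":[[0, 0, -0.48, 0], [0, 0, -0.96, 0], [0, 0, -0.96, 0], [0, 0, -0.64, 0], [0, 0, 0, 0]]}' | python3 jog.py;python3 - <<'E'
from h import *
im=bot.read_camera("wrist"); cv2.imwrite("pics/w7.png",im[:,:,::-1])
h=cv2.cvtColor(im,cv2.COLOR_RGB2HSV); m=cv2.inRange(h[:,300:340],(60,60,30),(95,255,255)); r=np.where(m.mean(1)>128)[0]; r=r[r>120]; print(r.min(),r.max())
for z in(.001,-.003,-.007): hand(r.min()-2,r.max()+2,z)
go([.526,-.0042,.1],1.281)
E
```

```text
time: 24.2
tool_pos: [0.4364, 0.2029, 0.004]
tcp_rot: [0.218, 3.131, 0.002]
wrist_force: [-0.6, 0.0, 0.3]
width: 0.997
grip_force: 0.0
time: 24.82
tool_pos: [0.4356, 0.2027, 0.0034]
tcp_rot: [0.218, 3.133, 0.001]
wrist_force: [-1.0, -0.8, 4.9]
width: 0.574
grip_force: 41.5
time: 25.45
tool_pos: [0.4376, 0.2034, 0.1969]
tcp_rot: [0.217, 3.126, 0.006]
wrist_force: [0.2, -0.4, -1.5]
width: 0.574
grip_force: 42.3
197 406
ends [ 0.0515 -0.0591] len 0.1106 mid -0.0038
ends [ 0.0523 -0.0552] len 0.1075 mid -0.0014
ends [ 0.0532 -0.0513] len 0.1044 mid 0.001
shift [-0.1176 -0.1926  0.0941] turn 0.151 yaw now 1.432 tilt [0.004 0.001] q6 -1.05 t 25.5
```

Converted, -0.0482 m is -0.7712, -0.0294 m is -0.4704, 0.151 rad is 0.0755.

```bash
echo '{"segments":[[-0.4704, -0.7712, 0, 0], [-0.4704, -0.7712, 0, 0], [-0.4704, -0.7712, 0, 0], [-0.4704, -0.7712, 0.32, 0], [0, 0, 0.64, 0.0755]]}' | python3 jog.py; echo '{"segments":[[0, 0, 0.48, 0], [0, 0, 0, 0], [0, 0, 0, 0]]}' | python3 jog.py; python3 -c "from h import *;go([.526,-.0042,.082],1.281)"
```

```text
time: 26.12
tool_pos: [0.5263, -0.0086, 0.1313]
tcp_rot: [0.466, 3.105, -0.001]
wrist_force: [-0.5, 0.3, -1.2]
width: 0.572
grip_force: 42.3
time: 26.5
tool_pos: [0.5243, -0.0048, 0.102]
tcp_rot: [-0.453, -3.107, 0.0]
wrist_force: [0.9, -0.9, -0.9]
width: 0.571
grip_force: 42.2
shift [-0.0015  0.0011  0.02  ] turn 0.0 yaw now 1.281 tilt [-0.001  0.   ] q6 -1.34 t 26.5
```

Converted, 0.01 m is 0.16, -0.0015 m is -0.024.

```bash
echo '{"segments":[[-0.024, 0.016, 0.16, 0], [0, 0, 0.16, 0], [0, 0, 0, 0]]}' | python3 jog.py; echo '{"segments":[[0, 0, 0.048, 0], [0, 0, 0, 0]]}' | python3 jog.py;echo '{"segments":[[0, 0, 0.032, 0], [0, 0, 0, 0]]}' | python3 jog.py;echo '{"segments":[[0, 0, 0.032, 0], [0, 0, 0, 0]]}' | python3 jog.py
```

```text
time: 26.88
tool_pos: [0.5255, -0.0042, 0.0815]
tcp_rot: [-0.453, -3.107, 0.0]
wrist_force: [-0.1, -0.1, -1.0]
width: 0.568
grip_force: 42.3
time: 27.12
tool_pos: [0.5264, -0.0044, 0.0794]
tcp_rot: [-0.454, -3.109, 0.0]
wrist_force: [1.0, 1.0, -1.2]
width: 0.573
grip_force: 42.3
time: 27.38
tool_pos: [0.5263, -0.0044, 0.0773]
tcp_rot: [-0.454, -3.109, -0.0]
wrist_force: [0.5, -0.5, -1.5]
width: 0.57
grip_force: 42.3
time: 27.62
tool_pos: [0.5262, -0.0044, 0.0752]
tcp_rot: [-0.454, -3.108, 0.0]
wrist_force: [0.4, -0.2, -0.2]
width: 0.574
grip_force: 42.3
```

Converted, 0.002 m is 0.032.

```bash
echo '{"segments":[[0, 0, 0.032, 0], [0, 0, 0, 0]]}' | python3 jog.py|grep -E "pos|wrist";echo '{"segments":[[0, 0, 0.024, 0], [0, 0, 0, 0]]}' | python3 jog.py|grep -E "pos|wrist";echo '{"segments":[[0, 0, 0.024, 0], [0, 0, 0, 0]]}' | python3 jog.py|grep -E "pos|wrist"
```

```text
tool_pos: [0.5262, -0.0044, 0.0732]
wrist_force: [-0.2, -0.1, -0.5]
tool_pos: [0.5263, -0.0044, 0.0718]
wrist_force: [-0.3, 0.1, -0.5]
tool_pos: [0.5262, -0.0044, 0.0702]
wrist_force: [0.4, -1.1, -1.1]
```

Converted, 0.0015 m is 0.024.

```bash
echo '{"segments":[[0, 0, 0.024, 0], [0, 0, 0, 0]]}' | python3 jog.py|grep -E "pos|wrist";echo '{"segments":[[0, 0, 0.024, 0], [0, 0, 0, 0]]}' | python3 jog.py|grep -E "pos|wrist"
```

```text
tool_pos: [0.5265, -0.0044, 0.069]
wrist_force: [-1.0, 0.2, 0.2]
tool_pos: [0.5266, -0.0044, 0.0679]
wrist_force: [-1.0, 0.2, 4.0]
```

Converted, 0.001 m is 0.016.

```bash
echo '{"segments":[[0, 0, 0.016, 0], [0, 0, 0, 0], [0, 0, 0, 0], [0, 0, 0, 0]]}' | python3 jog.py|grep -E "pos|wrist|grip"; echo '{"segments":[[0, 0, 0, 0], [0, 0, 0, 0], [0, 0, 0, 0], [0, 0, 0, 0]]}' | python3 jog.py 1; echo '{"segments":[[0, 0, -0.32, 0], [0, 0, -0.8, 0], [0, 0, -0.96, 0], [0, 0, -0.48, 0], [0, 0, 0, 0]]}' | python3 jog.py; echo '{"segments":[[0, 0, 0, 0]]}' | python3 jog.py
python3 - <<'E'
from h import *
import pickle
ci=bot.camera_info("wrist"); im=bot.read_camera("wrist"); cv2.imwrite("pics/w8.png",im[:,:,::-1]); pickle.dump(ci,open("w8.pkl","wb"))
boards(im,ci,"ab",.077); boards(im,ci,"cd"); go([.6023,.2011,.15],-.129+np.pi/2)
E
```

```text
tool_pos: [0.5267, -0.0044, 0.0672]
wrist_force: [-2.8, 0.1, 7.7]
grip_force: 43.1
time: 29.88
tool_pos: [0.5262, -0.0044, 0.0662]
tcp_rot: [-0.454, -3.108, 0.0]
wrist_force: [0.8, -0.0, -0.8]
width: 0.997
grip_force: 0.0
time: 30.5
tool_pos: [0.5287, -0.0045, 0.23]
tcp_rot: [0.453, 3.102, 0.001]
wrist_force: [1.5, -0.9, -0.2]
width: 1.0
grip_force: 0.0
time: 30.62
tool_pos: [0.5256, -0.0044, 0.2251]
tcp_rot: [-0.453, -3.107, 0.0]
wrist_force: [-0.8, 0.8, -0.9]
width: 0.997
grip_force: 0.0
b px [324. 221.] xy [ 0.5264 -0.0053] size [0.0448 0.0999] yaw -0.292
c px [533. 214.] xy [0.6028 0.2003] size [0.0462 0.0861] yaw -0.132
c px [308. 121.] xy [0.4517 0.0178] size [0.0128 0.1121] yaw 1.28
shift [-0.0155  0.219   0.0742] turn -0.161 yaw now 1.281 tilt [-0.003  0.   ] q6 -1.34 t 30.68
```

Converted, 0.055 m is 0.88, 0.05 m is 0.8, -0.16 rad is -0.08.

```bash
echo '{"segments":[[-0.064, 0.88, 0, 0], [-0.064, 0.88, 0, 0], [-0.064, 0.88, 0, 0], [-0.064, 0.88, 0, 0], [0, 0, 0.8, -0.08]]}' | python3 jog.py; echo '{"segments":[[0, 0, 0.8, 0], [0, 0, 0.8, 0], [0, 0, 0, 0], [0, 0, 0, 0]]}' | python3 jog.py; python3 -c "from h import *;go([.6026,.2007,.001],1.441)"
```

```text
time: 31.3
tool_pos: [0.6082, 0.2065, 0.1783]
tcp_rot: [0.191, 3.129, 0.006]
wrist_force: [-0.4, 0.3, -0.6]
width: 1.0
grip_force: 0.0
time: 31.8
tool_pos: [0.6048, 0.2019, 0.0767]
tcp_rot: [-0.204, -3.135, 0.0]
wrist_force: [0.8, 1.1, 0.4]
width: 1.002
grip_force: 0.0
shift [ 0.002  -0.0015  0.0757] turn -0.0 yaw now 1.441 tilt [-0. -0.] q6 -1.16 t 31.8
```

Converted, 0.04 m is 0.64, 0.025 m is 0.4.

```bash
echo '{"segments":[[0.032, -0.024, 0.64, 0], [0, 0, 0.4, 0], [0, 0, 0.144, 0], [0, 0, 0, 0], [0, 0, 0, 0]]}' | python3 jog.py; echo '{"segments":[[0, 0, 0, 0], [0, 0, 0, 0], [0, 0, 0, 0], [0, 0, 0, 0], [0, 0, 0, 0]]}' | python3 jog.py 0 40; echo '{"segments":[[0, 0, -0.48, 0], [0, 0, -0.96, 0], [0, 0, -0.96, 0], [0, 0, -0.64, 0], [0, 0, 0, 0]]}' | python3 jog.py;python3 - <<'E'
from h import *
im=bot.read_camera("wrist"); cv2.imwrite("pics/w9.png",im[:,:,::-1])
h=cv2.cvtColor(im,cv2.COLOR_RGB2HSV); m=cv2.inRange(h[:,300:340],(18,130,30),(30,255,255)); r=np.where(m.mean(1)>128)[0]; r=r[r>120]; print(r.min(),r.max())
for z in(.001,-.003,-.007): hand(r.min()-2,r.max()+2,z)
go([.526,-.0042,.1],1.281)
E
```

```text
time: 32.42
tool_pos: [0.6042, 0.2011, 0.0046]
tcp_rot: [0.204, 3.132, 0.002]
wrist_force: [0.4, -0.6, 1.1]
width: 1.001
grip_force: 0.0
time: 33.05
tool_pos: [0.6032, 0.2009, 0.0035]
tcp_rot: [0.204, 3.133, 0.001]
wrist_force: [-0.5, 0.6, 5.3]
width: 0.57
grip_force: 41.9
time: 33.67
tool_pos: [0.6052, 0.2014, 0.1975]
tcp_rot: [0.203, 3.127, 0.005]
wrist_force: [0.6, -0.5, -0.5]
width: 0.567
grip_force: 41.6
215 391
ends [ 0.0438 -0.0496] len 0.0935 mid -0.0029
ends [ 0.0449 -0.046 ] len 0.0908 mid -0.0005
ends [ 0.0459 -0.0423] len 0.0882 mid 0.0018
shift [ 0.0506 -0.2136  0.0939] turn 0.16 yaw now 1.441 tilt [0.004 0.001] q6 -1.16 t 33.73
```

Converted, -0.0534 m is -0.8544, 0.04 m is 0.64, 0.16 rad is 0.08.

```bash
echo '{"segments":[[0.2016, -0.8544, 0, 0], [0.2016, -0.8544, 0, 0], [0.2016, -0.8544, 0, 0], [0.2016, -0.8544, 0.32, 0], [0, 0, 0.64, 0.08]]}' | python3 jog.py; echo '{"segments":[[0, 0, 0.48, 0], [0, 0, 0, 0], [0, 0, 0, 0]]}' | python3 jog.py; python3 -c "from h import *;go([.526,-.0042,.088],1.281)"
```

```text
time: 34.35
tool_pos: [0.5233, -0.0078, 0.1311]
tcp_rot: [-0.466, -3.107, 0.002]
wrist_force: [-0.0, 0.6, -0.4]
width: 0.566
grip_force: 41.7
time: 34.72
tool_pos: [0.5245, -0.0045, 0.102]
tcp_rot: [-0.453, -3.108, 0.0]
wrist_force: [-0.1, -0.3, 0.3]
width: 0.565
grip_force: 41.7
shift [-0.0014  0.0007  0.014 ] turn 0.0 yaw now 1.281 tilt [-0.001  0.   ] q6 -1.34 t 34.73
```

Converted, 0.01 m is 0.16, 0.004 m is 0.064.

```bash
g(){ grep -E "pos|wrist"; }; echo '{"segments":[[-0.0224, 0.0112, 0.16, 0], [0, 0, 0.064, 0], [0, 0, 0, 0]]}' | python3 jog.py|g; echo '{"segments":[[0, 0, 0.032, 0], [0, 0, 0, 0]]}' | python3 jog.py|g;echo '{"segments":[[0, 0, 0.032, 0], [0, 0, 0, 0]]}' | python3 jog.py|g;echo '{"segments":[[0, 0, 0.024, 0], [0, 0, 0, 0]]}' | python3 jog.py|g
```

```text
tool_pos: [0.5262, -0.0042, 0.0882]
wrist_force: [0.3, 0.2, -0.7]
tool_pos: [0.5263, -0.0044, 0.0865]
wrist_force: [0.2, 0.3, -0.6]
tool_pos: [0.5262, -0.0044, 0.0842]
wrist_force: [0.6, 0.0, -0.4]
tool_pos: [0.5265, -0.0044, 0.0833]
wrist_force: [-0.6, 0.5, 2.0]
```

Contact is just starting. I'll settle about 1 mm further, release and check.

Converted, 0.0015 m is 0.024.

```bash
echo '{"segments":[[0, 0, 0.024, 0], [0, 0, 0, 0], [0, 0, 0, 0], [0, 0, 0, 0]]}' | python3 jog.py|grep -E "pos|wrist|grip"; echo '{"segments":[[0, 0, 0, 0], [0, 0, 0, 0]]}' | python3 jog.py|grep -E "pos|wrist|grip"
```

```text
tool_pos: [0.5266, -0.0044, 0.0822]
wrist_force: [-1.8, 0.9, 7.0]
grip_force: 42.4
tool_pos: [0.5266, -0.0044, 0.0822]
wrist_force: [-2.0, -0.0, 7.1]
grip_force: 42.4
```

Converted, -0.06 m is -0.96, -0.05 m is -0.8.

```bash
echo '{"segments":[[0, 0, 0, 0], [0, 0, 0, 0], [0, 0, 0, 0], [0, 0, 0, 0]]}' | python3 jog.py 1; echo '{"segments":[[0, 0, -0.32, 0], [0, 0, -0.8, 0], [0, 0, -0.96, 0], [0, 0, -0.32, 0], [0, 0, 0, 0]]}' | python3 jog.py; echo '{"segments":[[0, 0, 0, 0]]}' | python3 jog.py
python3 - <<'E'
from h import *
import pickle
ci=bot.camera_info("wrist"); im=bot.read_camera("wrist"); cv2.imwrite("pics/w10.png",im[:,:,::-1]); pickle.dump(ci,open("w10.pkl","wb"))
boards(im,ci,"c",.09); boards(im,ci,"d");go([.6007,.3446,.15],.102+np.pi/2)
E
```

```text
time: 37.1
tool_pos: [0.5262, -0.0044, 0.0811]
tcp_rot: [-0.454, -3.108, 0.0]
wrist_force: [1.0, -0.1, 0.1]
width: 1.001
grip_force: 0.0
time: 37.72
tool_pos: [0.5279, -0.0045, 0.2338]
tcp_rot: [0.453, 3.104, 0.001]
wrist_force: [-0.3, -0.3, -0.3]
width: 0.998
grip_force: 0.0
time: 37.85
tool_pos: [0.5253, -0.0043, 0.2297]
tcp_rot: [-0.453, -3.106, 0.0]
wrist_force: [0.3, -1.5, -0.7]
width: 1.001
grip_force: 0.0
c px [322. 215.] xy [ 0.5271 -0.0054] size [0.0465 0.0865] yaw -0.291
shift [0.0269 0.3561 0.079 ] turn -0.392 yaw now 1.281 tilt [-0.004  0.   ] q6 -1.34 t 37.9
```

View pics/w10.png

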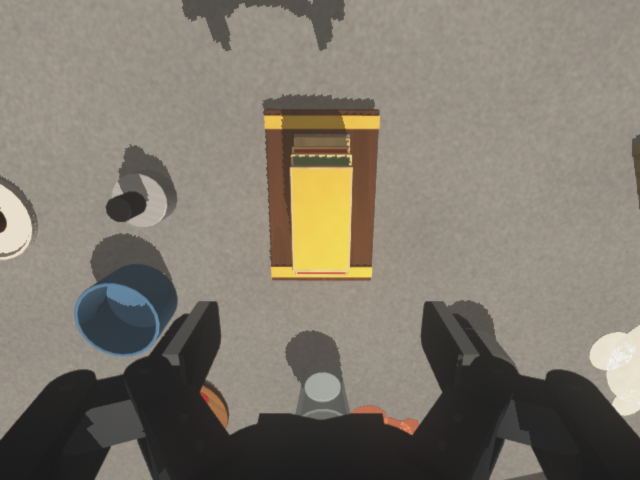

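The pile is centred. The weight has been knocked: its knob moved from about (80,175) to (126,206), so I'll re-measure it later. Next is blue.

Converted, 0.059 m is 0.944, 0.0045 m is 0.072.

```bash
echo '{"segments":[[0.072, 0.944, 0, 0], [0.072, 0.944, 0, 0], [0.072, 0.944, 0, 0], [0.072, 0.944, 0, 0], [0.072, 0.944, 0, 0]]}' | python3 jog.py; echo '{"segments":[[0.072, 0.944, 0, 0], [0, 0, 0.48, -0.09], [0, 0, 0, -0.09], [0, 0, 0, -0.016], [0, 0, 0, 0]]}' | python3 jog.py
python3 - <<'E'
from h import *
ci=bot.camera_info("wrist"); im=bot.read_camera("wrist"); cv2.imwrite("pics/w11.png",im[:,:,::-1])
boards(im,ci,"d",.0125,800);go([.6007,.3446,.08],.102+np.pi/2)
E
```

```text
time: 38.52
tool_pos: [0.5882, 0.2862, 0.2287]
tcp_rot: [-0.453, -3.106, 0.003]
wrist_force: [1.0, 0.1, 0.4]
width: 0.995
grip_force: 0.0
time: 39.15
tool_pos: [0.6014, 0.3423, 0.2005]
tcp_rot: [0.156, -3.137, 0.001]
wrist_force: [0.5, 0.7, 0.3]
width: 1.005
grip_force: 0.0
d px [327. 190.] xy [0.6006 0.3448] size [0.0441 0.0691] yaw 0.096
shift [0.0006 0.0024 0.1211] turn -0.002 yaw now 1.67 tilt [-0. -0.] q6 -1.19 t 39.2
```

Converted, 0.06 m is 0.96, 0.05 m is 0.8.

```bash
echo '{"segments":[[0.008, 0.04, 0.96, 0], [0, 0, 0.96, 0], [0, 0, 0.8, 0], [0, 0, 0.32, 0], [0, 0, 0, 0]]}' | python3 jog.py;python3 -c "from h import *;go([.6006,.3448,.002],.098+np.pi/2)"
```

```text
time: 39.83
tool_pos: [0.6002, 0.3444, 0.0104]
tcp_rot: [0.159, -3.135, 0.002]
wrist_force: [-0.4, 0.5, -0.1]
width: 1.004
grip_force: 0.0
shift [-0.0004  0.0003  0.0084] turn 0.003 yaw now 1.672 tilt [-0.002 -0.001] q6 -1.19 t 39.83
```

Converted, 0.007 m is 0.112.

```bash
echo '{"segments":[[0, 0, 0.112, 0], [0, 0, 0, 0], [0, 0, 0, 0]]}' | python3 jog.py; echo '{"segments":[[0, 0, 0, 0], [0, 0, 0, 0], [0, 0, 0, 0], [0, 0, 0, 0], [0, 0, 0, 0]]}' | python3 jog.py 0 40; echo '{"segments":[[0, 0, -0.48, 0], [0, 0, -0.96, 0], [0, 0, -0.96, 0], [0, 0, -0.64, 0], [0, 0, 0, 0]]}' | python3 jog.py;python3 - <<'E'
from h import *
im=bot.read_camera("wrist"); cv2.imwrite("pics/w12.png",im[:,:,::-1])
h=cv2.cvtColor(im,cv2.COLOR_RGB2HSV); m=cv2.inRange(h[:,300:340],(105,100,30),(122,255,255)); r=np.where(m.mean(1)>128)[0]; r=r[r>120]; print(r.min(),r.max())
for z in(.001,-.003,-.007): hand(r.min()-2,r.max()+2,z)
go([.526,-.0042,.12]);go([.526,-.0042,.12],1.281)
E
```

```text
time: 40.2
tool_pos: [0.6019, 0.3456, 0.0061]
tcp_rot: [-0.16, 3.135, 0.002]
wrist_force: [1.5, -0.5, 0.8]
width: 0.998
grip_force: 0.0
time: 40.83
tool_pos: [0.6014, 0.3453, 0.0051]
tcp_rot: [-0.16, 3.136, 0.001]
wrist_force: [-0.5, 0.7, 5.3]
width: 0.564
grip_force: 41.8
time: 41.45
tool_pos: [0.6033, 0.3463, 0.1993]
tcp_rot: [-0.16, 3.13, 0.006]
wrist_force: [0.4, 0.7, -0.8]
width: 0.563
grip_force: 41.5
236 376
ends [ 0.0346 -0.0404] len 0.075 mid -0.0029
ends [ 0.0359 -0.037 ] len 0.0729 mid -0.0006
ends [ 0.0372 -0.0336] len 0.0708 mid 0.0018
shift [ 0.1111 -0.3402  0.0752] turn None yaw now 1.673 tilt [0.003 0.001] q6 -1.19 t 41.5
shift [ 0.1111 -0.3402  0.0752] turn 0.392 yaw now 1.673 tilt [0.003 0.001] q6 -1.19 t 41.5
```

Converted, -0.0567 m is -0.9072, 0.0185 m is 0.296.

```bash
echo '{"segments":[[0.296, -0.9072, 0, 0], [0.296, -0.9072, 0, 0], [0.296, -0.9072, 0, 0], [0.296, -0.9072, 0, 0], [0.296, -0.9072, 0, 0]]}' | python3 jog.py; echo '{"segments":[[0.296, -0.9072, 0, 0], [0, 0, 0.32, 0.09], [0, 0, 0.48, 0.09], [0, 0, 0.32, 0.016], [0, 0, 0, 0]]}' | python3 jog.py; python3 -c "from h import *;go([.526,-.0042,.107],1.281)"
```

```text
time: 42.12
tool_pos: [0.5351, 0.0517, 0.191]
tcp_rot: [0.161, -3.132, 0.0]
wrist_force: [0.4, -0.3, -0.3]
width: 0.567
grip_force: 41.6
time: 42.75
tool_pos: [0.5211, -0.0047, 0.1197]
tcp_rot: [-0.452, -3.099, 0.001]
wrist_force: [-0.6, 0.3, 0.7]
width: 0.561
grip_force: 41.6
shift [-0.0047  0.0019  0.0126] turn 0.0 yaw now 1.281 tilt [-0.009  0.001] q6 -1.34 t 42.75
```

Converted, 0.01 m is 0.16, 0.004 m is 0.064.

```bash
g(){ grep -E "pos|wrist"; }; echo '{"segments":[[-0.032, 0.016, 0.16, 0], [0, 0, 0.064, 0], [0, 0, 0, 0], [0, 0, 0, 0]]}' | python3 jog.py|g; python3 -c "from h import *;go([.526,-.0042,.105],1.281)"
```

```text
tool_pos: [0.5277, -0.0043, 0.1109]
wrist_force: [-0.3, -0.2, -0.9]
shift [ 0.0017 -0.0004  0.0059] turn 0.0 yaw now 1.281 tilt [ 0.001 -0.   ] q6 -1.34 t 43.25
```

```bash
g(){ grep -E "pos|wrist"; }; echo '{"segments":[[0.024, 0, 0.096, 0], [0, 0, 0, 0]]}' | python3 jog.py|g; echo '{"segments":[[0, 0, 0.032, 0], [0, 0, 0, 0]]}' | python3 jog.py|g;echo '{"segments":[[0, 0, 0.032, 0], [0, 0, 0, 0]]}' | python3 jog.py|g;echo '{"segments":[[0, 0, 0.024, 0], [0, 0, 0, 0]]}' | python3 jog.py|g;echo '{"segments":[[0, 0, 0.024, 0], [0, 0, 0, 0]]}' | python3 jog.py|g
```

```text
tool_pos: [0.5253, -0.0039, 0.1039]
wrist_force: [-0.4, 0.3, -1.8]
tool_pos: [0.5258, -0.0039, 0.1023]
wrist_force: [0.5, 0.7, -1.0]
tool_pos: [0.5258, -0.0039, 0.1002]
wrist_force: [-0.0, -0.5, -0.1]
tool_pos: [0.5258, -0.0039, 0.0987]
wrist_force: [-0.1, -0.4, -1.5]
tool_pos: [0.526, -0.0039, 0.0974]
wrist_force: [-0.7, -0.3, -0.2]
```

Converted, 0.0015 m is 0.024.

```bash
g(){ grep -E "pos|wrist"; }; echo '{"segments":[[0, 0, 0.024, 0], [0, 0, 0, 0]]}' | python3 jog.py|g;echo '{"segments":[[0, 0, 0.0192, 0], [0, 0, 0, 0]]}' | python3 jog.py|g
```

```text
tool_pos: [0.5262, -0.004, 0.0964]
wrist_force: [-1.7, 0.1, 4.3]
tool_pos: [0.5263, -0.004, 0.0955]
wrist_force: [-1.5, -0.2, 7.1]
```

Converted, -0.06 m is -0.96, -0.05 m is -0.8.

```bash
echo '{"segments":[[0, 0, 0, 0], [0, 0, 0, 0]]}' | python3 jog.py|grep -E "pos|wrist|grip"; echo '{"segments":[[0, 0, 0, 0], [0, 0, 0, 0], [0, 0, 0, 0], [0, 0, 0, 0]]}' | python3 jog.py 1 |grep -E "pos|wrist"; echo '{"segments":[[0, 0, -0.32, 0], [0, 0, -0.8, 0], [0, 0, -0.96, 0], [0, 0, -0.32, 0], [0, 0, 0, 0]]}' | python3 jog.py |grep pos; echo '{"segments":[[0, 0, 0, 0]]}' | python3 jog.py |grep pos
python3 - <<'E'
from h import *
import pickle
ci=bot.camera_info("wrist"); im=bot.read_camera("wrist"); cv2.imwrite("pics/w13.png",im[:,:,::-1]); pickle.dump(ci,open("w13.pkl","wb"))
boards(im,ci,"d",.104)
E
```

```text
tool_pos: [0.5263, -0.004, 0.0956]
wrist_force: [-1.9, -0.6, 7.1]
grip_force: 42.3
tool_pos: [0.5258, -0.0039, 0.0944]
wrist_force: [-0.1, 0.3, 1.0]
tool_pos: [0.5274, -0.004, 0.2471]
tool_pos: [0.5249, -0.0039, 0.243]
d px [323. 215.] xy [ 0.5259 -0.0047] size [0.0446 0.069 ] yaw -0.294
```

View pics/w13.png

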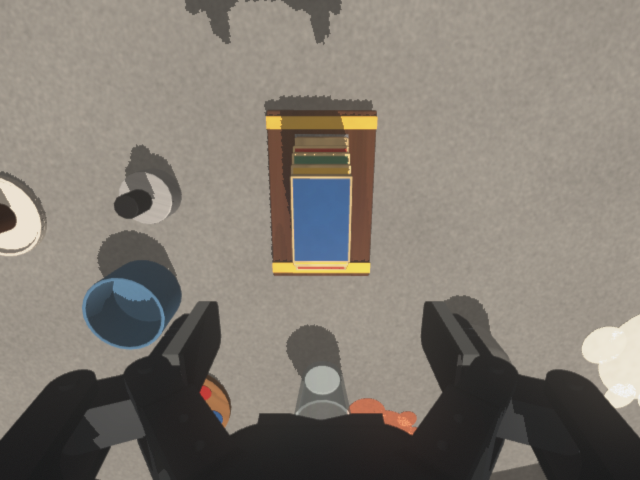

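All four boards are stacked square. The weight's body top is near (147,198) and its knob top near (122,205). The pot rim is at (125,312).

Run:
```python
from h import *
import pickle
ci=pickle.load(open("w13.pkl","rb"))
print("body",px(0,147,198,.028,ci),"knob",px(0,123,206,.066,ci),"pot",px(0,125,312,.055,ci))
go([.475,-.185,.20],1.281)
```

```text
body [ 0.47173484 -0.17645472] knob [ 0.46991236 -0.18048344] pot [ 0.5764478  -0.23794296]
shift [-0.0044 -0.1877  0.0426] turn -0.0 yaw now 1.281 tilt [-0.004  0.   ] q6 -1.34 t 46.55
```

Converted, -0.06 m is -0.96, 0.01 m is 0.16.

```bash
echo '{"segments":[[0, -0.96, 0.16, 0], [0.016, -0.96, 0.16, 0], [0.016, -0.96, 0.16, 0], [0, 0, 0, 0], [0, 0, 0, 0]]}' | python3 jog.py |grep pos
python3 - <<'E'
from h import *
import pickle
ci=bot.camera_info("wrist"); im=bot.read_camera("wrist"); cv2.imwrite("pics/w14.png",im[110:290,220:420,::-1].repeat(3,0).repeat(3,1)); pickle.dump(ci,open("w14.pkl","wb"))
go([.471,-.178,.041],1.281)
E
```

```text
tool_pos: [0.4717, -0.1755, 0.2131]
shift [ 1.000e-04 -3.400e-03  1.727e-01] turn 0.0 yaw now 1.281 tilt [-0.002  0.001] q6 -1.69 t 47.23
```

View pics/w14.png

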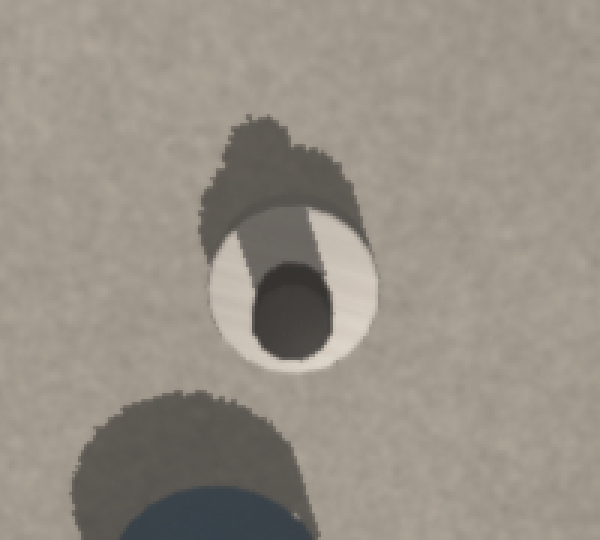

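In this crop the knob top is at (291,322), which is full-frame (317,217). The body top is at (293,290), which is (317.7,206.7).

```bash
python3 - <<'E'
from h import *
import pickle
ci=pickle.load(open("w14.pkl","rb"))
k=px(0,317,217.3,.066,ci);print("body",px(0,317.7,206.7,.028,ci),"knob",k)
go([*k,.041],1.281)
E
echo '{"segments":[[0, 0, 0.8, 0], [0, 0, 0.8, 0], [0, 0, 0, 0], [0, 0, 0, 0]]}' | python3 jog.py |grep pos; python3 -c "from h import *;go([.471,-.1775,.041],1.281)"
```

```text
body [ 0.47123594 -0.17871593] knob [ 0.471261   -0.17905476]
shift [-0.0005 -0.0043  0.1727] turn 0.0 yaw now 1.281 tilt [-0.002  0.001] q6 -1.69 t 47.23
tool_pos: [0.4739, -0.1753, 0.1162]
shift [ 0.0023 -0.0029  0.0752] turn 0.002 yaw now 1.283 tilt [ 0.002 -0.001] q6 -1.69 t 47.73
```

Converted, 0.03 m is 0.48, 0.002 m is 0.032.

```bash
echo '{"segments":[[0.032, -0.064, 0.48, 0], [0, 0, 0.48, 0], [0, 0, 0.208, 0], [0, 0, 0, 0], [0, 0, 0, 0]]}' | python3 jog.py |grep -E "pos|wrist"; echo '{"segments":[[0, 0, 0, 0], [0, 0, 0, 0], [0, 0, 0, 0], [0, 0, 0, 0], [0, 0, 0, 0]]}' | python3 jog.py 0 70; echo '{"segments":[[0, 0, 0, 0], [0, 0, 0, 0]]}' | python3 jog.py
```

```text
tool_pos: [0.4711, -0.1797, 0.0435]
wrist_force: [-0.1, -0.4, 0.0]
time: 48.98
tool_pos: [0.4698, -0.1789, 0.042]
tcp_rot: [0.454, 3.108, 0.001]
wrist_force: [1.0, 3.2, 4.1]
width: 0.256
grip_force: 68.5
time: 49.22
tool_pos: [0.4698, -0.1789, 0.042]
tcp_rot: [0.454, 3.108, 0.001]
wrist_force: [0.1, 3.9, 5.4]
width: 0.254
grip_force: 68.6
```

Converted, -0.06 m is -0.96, -0.05 m is -0.8.

```bash
echo '{"segments":[[0, 0, -0.32, 0], [0, 0, -0.8, 0], [0, 0, -0.96, 0], [0, 0, -0.8, 0], [0, 0, 0, 0]]}' | python3 jog.py; python3 -c "from h import *;go([.5255,-.0042,.21],1.281)"
```

```text
time: 49.85
tool_pos: [0.472, -0.1807, 0.2255]
tcp_rot: [0.452, 3.101, -0.005]
wrist_force: [1.2, 0.1, -5.8]
width: 0.258
grip_force: 69.8
shift [-0.0007  0.1845  0.0152] turn -0.0 yaw now 1.281 tilt [ 0.008 -0.004] q6 -1.7 t 49.85
```

Converted, 0.045 m is 0.72, 0.02 m is 0.32.

```bash
echo '{"segments":[[0, 0.72, 0, 0], [0, 0.72, 0, 0], [0, 0.72, 0, 0], [0, 0.72, 0, 0], [0, 0, 0.32, 0]]}' | python3 jog.py|grep pos; echo '{"segments":[[0, 0, 0.32, 0], [0, 0, 0, 0], [0, 0, 0, 0]]}' | python3 jog.py; python3 -c "from h import *;go([.5255,-.0042,.158],1.281)"
```

```text
tool_pos: [0.521, -0.004, 0.1993]
time: 50.85
tool_pos: [0.52, -0.0069, 0.1802]
tcp_rot: [-0.454, -3.106, 0.001]
wrist_force: [0.6, -0.8, -4.7]
width: 0.258
grip_force: 70.5
shift [-0.0046  0.0041  0.0222] turn -0.0 yaw now 1.281 tilt [-0.003 -0.   ] q6 -1.34 t 50.85
```

Converted, 0.012 m is 0.192, 0.01 m is 0.16.

```bash
g(){ grep -E "pos|wrist"; }; echo '{"segments":[[-0.072, 0.064, 0.16, 0], [0, 0, 0.192, 0], [0, 0, 0, 0], [0, 0, 0, 0]]}' | python3 jog.py|g; echo '{"segments":[[0, 0, 0.048, 0], [0, 0, 0, 0]]}' | python3 jog.py|g;echo '{"segments":[[0, 0, 0.032, 0], [0, 0, 0, 0]]}' | python3 jog.py|g;echo '{"segments":[[0, 0, 0.032, 0], [0, 0, 0, 0]]}' | python3 jog.py|g
```

```text
tool_pos: [0.5263, -0.0041, 0.1596]
wrist_force: [1.0, 0.2, -4.6]
tool_pos: [0.5263, -0.0041, 0.1567]
wrist_force: [-0.2, 1.1, -5.5]
tool_pos: [0.5262, -0.0041, 0.1546]
wrist_force: [-0.8, 0.3, -4.2]
tool_pos: [0.5262, -0.0041, 0.1525]
wrist_force: [0.1, -0.0, -5.0]
```

Converted, 0.002 m is 0.032.

```bash
g(){ grep -E "pos|wrist"; }; echo '{"segments":[[0, 0, 0.032, 0], [0, 0, 0, 0]]}' | python3 jog.py|g;echo '{"segments":[[0, 0, 0.024, 0], [0, 0, 0, 0]]}' | python3 jog.py|g;echo '{"segments":[[0, 0, 0.024, 0], [0, 0, 0, 0]]}' | python3 jog.py|g
```

```text
tool_pos: [0.5262, -0.0041, 0.1505]
wrist_force: [-0.3, -1.0, -4.8]
tool_pos: [0.5262, -0.0041, 0.149]
wrist_force: [-0.7, -0.7, -5.1]
tool_pos: [0.5262, -0.0041, 0.1475]
wrist_force: [0.4, -0.1, -5.5]
```

Converted, 0.0015 m is 0.024.

```bash
g(){ grep -E "pos|wrist"; }; echo '{"segments":[[0, 0, 0.024, 0], [0, 0, 0, 0]]}' | python3 jog.py|g;echo '{"segments":[[0, 0, 0.024, 0], [0, 0, 0, 0]]}' | python3 jog.py|g;echo '{"segments":[[0, 0, 0.016, 0], [0, 0, 0, 0]]}' | python3 jog.py|g
```

```text
tool_pos: [0.5266, -0.0041, 0.1466]
wrist_force: [-0.9, -0.1, -2.4]
tool_pos: [0.5268, -0.0042, 0.1455]
wrist_force: [-1.4, 0.7, 1.2]
tool_pos: [0.527, -0.0042, 0.1446]
wrist_force: [-2.4, -0.5, 5.6]
```

Converted, 0.06 m is 0.96, -0.05 m is -0.8.

```bash
g(){ grep -E "pos|wrist"; }; echo '{"segments":[[0, 0, 0, 0], [0, 0, 0, 0]]}' | python3 jog.py|g; echo '{"segments":[[0, 0, 0, 0], [0, 0, 0, 0], [0, 0, 0, 0], [0, 0, 0, 0]]}' | python3 jog.py 1|g; echo '{"segments":[[0, 0, -0.32, 0], [0, 0, -0.8, 0], [0, 0, -0.8, 0], [0, 0, 0, 0], [0, 0, 0, 0]]}' | python3 jog.py|g; echo '{"segments":[[0.96, 0, 0, 0], [0.96, 0, 0, 0], [0, 0, 0, 0], [0, 0, 0, 0]]}' | python3 jog.py|g
python3 - <<'E'
from h import *
a=bot.read_camera("scene")[60:400,80:420]; b=bot.read_camera("top")[180:350,250:500]
cv2.imwrite("pics/f.png",np.hstack([cv2.resize(a,(400,400)),cv2.resize(b,(400,400))])[:,:,::-1])
E
```

```text
tool_pos: [0.5269, -0.0042, 0.1446]
wrist_force: [-2.9, -0.6, 4.3]
tool_pos: [0.5263, -0.004, 0.1435]
wrist_force: [0.3, -1.0, 0.2]
tool_pos: [0.5262, -0.004, 0.2634]
wrist_force: [-0.5, 0.3, -0.3]
tool_pos: [0.411, 0.0302, 0.2625]
wrist_force: [-0.2, -0.2, -0.1]
```

View pics/f.png

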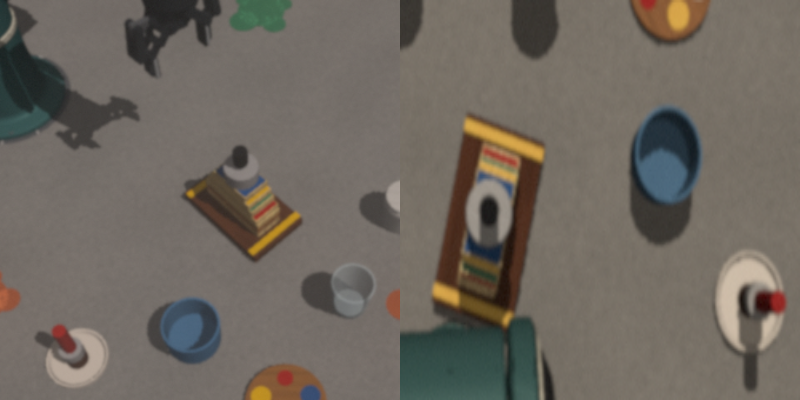

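The weight sits upright in the middle of the pile: (240,165) in the left half, (489,210) in the right. The brush is upright in its saucer and the pot is upright, so I'm handing in.

```bash
python3 -c "
from workcell import bot
print(bot.finish_job())"
```

```text
the job is handed in; nothing more can be done
None
```

I handed the job in: brush dipped, dabbed and back upright in its saucer, all four boards stacked longest first, and the weight (knocked aside mid-run, so re-measured) set on top in the middle; the last pictures showed it all in place, but the hand-in gave no verdict.

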